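# Put the porch lantern away for the summer

### The job

Strip the lantern for the bright season: lift its roof off and set it down upright on the bench, then slide every pane that is still in it straight up out of its grooves by the top edge and stand it upright in a slot of the dowel rack, lowering it gently and never tipping or dropping it. Nest the three candle cups inside one another in a single upright stack on the bench, and once all the panes are racked set the roof squarely back on the empty lantern, fully down. Leave the bike pump and the two tins where they are.

Things in the scene. Friction and masses are not known exactly. Their poses are not given: they have to be found in the camera images.
- lantern: dark lantern frame, fixed, base 154 mm square, open at the top. Origin at the centre of its underside, x and y square to its sides. Inside floor at z = 20 mm. A pane in it stands on this floor, its centre 55 mm from the axis on the +x, -x, +y or -y side, facing outward, top edge at z = 140 mm. Lantern and rack stand left and right of the middle, either way round.
- lantern_rim (a point): point on the lantern's axis at the level of its post tops, z = 144 mm. Four corner posts, 134 mm square overall, have grooves open only at the top: each holds 10 mm of a pane's side edge, with 1.5 mm play on each face and 2 mm at the edge. The middle 76 mm of a pane is free on both faces.
- roof: lantern roof: dark hip roof 158 mm square with a wooden T grip on top, 0.32 kg. Origin at the centre of the underside of the eaves, z up. Starts on the lantern, x axes parallel, the eaves on the posts: origin 144 mm above the lantern's. On the bench it stands on its cleat, origin 12 mm up. There is room for it between lantern and rack, on the robot's side of the cups.
- roof_grip (a point): centre of the roof's T grip bar, 73 mm above the roof's origin; the bar is 72 mm long along the roof's x, 14 mm thick (y), 16 mm high, on a 24 mm stem.
- roof_cleat (a point): centre of the underside of the roof's cleat, 12 mm below the roof's origin: a square wooden block 68 mm wide that drops between the inner corners of the lantern's posts with 4.5 mm play all round.
- rack: wooden dowel rack, fixed, 226 mm long (x), 110 mm wide (y). Origin at the centre of its underside. Top of its board at z = 15 mm. Round-topped 10 mm dowels stand to z = 65 mm in two rows (y = -32 and +32 mm), forming four slots across the rack, each a 17 mm gap between dowels. A pane stands in a slot, its thickness along the rack's x, bottom edge on the board.
- rack_slot1 (a point): middle of rack slot 1 on the board's top, at rack x = -69 mm, y = 0, z = 15 mm.
- rack_slot2 (a point): middle of rack slot 2 on the board's top, at rack x = -23 mm, y = 0, z = 15 mm.
- rack_slot3 (a point): middle of rack slot 3 on the board's top, at rack x = 23 mm, y = 0, z = 15 mm.
- rack_slot4 (a point): middle of rack slot 4 on the board's top, at rack x = 69 mm, y = 0, z = 15 mm.
- pane1: framed glass lantern pane: flat upright panel 96 mm wide, 120 mm tall, 10 mm thick all over (aluminium frame), about 0.16 kg. Origin at the middle of its bottom edge; x is its thickness (face normal), y its width, z up. Starts standing in one side of the lantern. Three or four of the four panes are present; an absent one reads None.
- pane2: framed glass lantern pane: flat upright panel 96 mm wide, 120 mm tall, 10 mm thick all over (aluminium frame), about 0.16 kg. Origin at the middle of its bottom edge; x is its thickness (face normal), y its width, z up. Starts standing in one side of the lantern. Three or four of the four panes are present; an absent one reads None.
- pane3: framed glass lantern pane: flat upright panel 96 mm wide, 120 mm tall, 10 mm thick all over (aluminium frame), about 0.16 kg. Origin at the middle of its bottom edge; x is its thickness (face normal), y its width, z up. Starts standing in one side of the lantern. Three or four of the four panes are present; an absent one reads None.
- pane4: framed glass lantern pane: flat upright panel 96 mm wide, 120 mm tall, 10 mm thick all over (aluminium frame), about 0.16 kg. Origin at the middle of its bottom edge; x is its thickness (face normal), y its width, z up. Starts standing in one side of the lantern. Three or four of the four panes are present; an absent one reads None.
- cup1: white stoneware candle cup, open at the top, 56 mm high, about 0.14 kg. Tapers from 38 mm diameter at the foot to 56 mm at 42 mm height; above 44 mm an upright rim band 62 mm in diameter. Floor inside 22 mm thick: nested in another, its origin rests 22 mm above the other's. Origin at the centre of its foot, z up. Starts upright on the bench.
- cup2: white stoneware candle cup, open at the top, 56 mm high, about 0.14 kg. Tapers from 38 mm diameter at the foot to 56 mm at 42 mm height; above 44 mm an upright rim band 62 mm in diameter. Floor inside 22 mm thick: nested in another, its origin rests 22 mm above the other's. Origin at the centre of its foot, z up. Starts upright on the bench.
- cup3: white stoneware candle cup, open at the top, 56 mm high, about 0.14 kg. Tapers from 38 mm diameter at the foot to 56 mm at 42 mm height; above 44 mm an upright rim band 62 mm in diameter. Floor inside 22 mm thick: nested in another, its origin rests 22 mm above the other's. Origin at the centre of its foot, z up. Starts upright on the bench.
- pump: aluminium bike pump, 220 mm long, lying on the turntable (a 300 mm lazy susan, 26 mm high, that turns freely, beyond the cups, with other things on it), a bystander. Origin on its underside.
- patch_tin: flat metal puncture-patch tin 60 x 94 x 24 mm on the bench, a bystander. Origin at its underside.
- wax_tin: round metal chain-wax tin, 72 mm in diameter, 30 mm high, on the bench, a bystander. Origin at its underside.
Mind the look-alikes: they are no part of the job. Leave any pink or red look-alike of the cup2 alone.

How it is judged:
On the way, in this order (a step that is already met when the one before it is completed fails the run):
1. the roof is off the lantern and stands released on the bench (horizontal distance between roof and lantern above 0.15 m and height (world z) of roof below 0.02 m and angle between roof's own z axis and vertical below 0.08 rad and contact force between roof and the fingers below 0.3 N), for 0.2 s.
2. every pane stands released in a slot of the rack (x of pane1 in the frame of rack between -0.09 and 0.09 m and y of pane1 in the frame of rack between -0.025 and 0.025 m and z of pane1 in the frame of rack between 0.009 and 0.022 m and angle between each of pane1, pane2, pane3, pane4's own z axis and vertical below 0.22 rad and angle between the x axis of each of pane1, pane2, pane3, pane4 and the x axis of rack, either way round below 0.25 rad and contact force between each of pane1, pane2, pane3, pane4 and the fingers below 0.3 N and x of pane2 in the frame of rack between -0.09 and 0.09 m and y of pane2 in the frame of rack between -0.025 and 0.025 m and z of pane2 in the frame of rack between 0.009 and 0.022 m and x of pane3 in the frame of rack between -0.09 and 0.09 m and y of pane3 in the frame of rack between -0.025 and 0.025 m and z of pane3 in the frame of rack between 0.009 and 0.022 m and x of pane4 in the frame of rack between -0.09 and 0.09 m and y of pane4 in the frame of rack between -0.025 and 0.025 m and z of pane4 in the frame of rack between 0.009 and 0.022 m), for 0.2 s.
3. the roof is back on the lantern (horizontal distance between roof and lantern below 0.012 m and z of roof in the frame of lantern between 0.138 and 0.15 m and angle between roof's own z axis and vertical below 0.06 rad and (angle between the x axis of roof and the x axis of lantern, either way round below 0.17 rad or angle between the x axis of roof and the y axis of lantern, either way round below 0.17 rad)), for 0.2 s.
At the end, for the whole second after the job is handed in: Panes on the rack board in slots (height 7 mm, 25 mm along the slot, tilt 0.22, square 0.25 rad); roof down on the lantern (centred 12 mm, height 6 mm, level 0.06, square 0.17 rad); cups nested upright in one stack on the bench (axes 8 mm, tilt 0.14 rad); all released, at rest (all of step 2 and all of step 3 and horizontal distance between cup1 and cup2 below 0.008 m and horizontal distance between each of cup1, cup2 and cup3 below 0.008 m and angle between each of cup1, cup2, cup3's own z axis and vertical below 0.14 rad and height (world z) of each of cup1, cup2, cup3 below 0.052 m and linear speed of each of pane1, pane2, pane3, pane4, cup1, cup2, cup3, roof below 0.03 m/s); the robot touches nothing.
It fails at once if a pane is tipped over (more than 0.6 rad) (angle between any of pane1, pane2, pane3, pane4's own z axis and vertical above 0.6 rad).
It fails at once if a pane is dropped into the rack (touches it at more than 0.6 m/s) ((contact force between pane1 and rack above 0.5 N and linear speed of pane1 above 0.6 m/s) or (contact force between pane2 and rack above 0.5 N and linear speed of pane2 above 0.6 m/s) or (contact force between pane3 and rack above 0.5 N and linear speed of pane3 above 0.6 m/s) or (contact force between pane4 and rack above 0.5 N and linear speed of pane4 above 0.6 m/s)).
It fails at once if a bystander is moved more than 40 mm (distance of any of pump, patch_tin, wax_tin from where it was at the start of the episode above 0.04 m).
Of pane1, pane2, pane3, pane4 only 3 to 4 are there at a start; the rules pass over those that are not, and their reading is None.
At some moment in a run one of roof may be knocked a few centimetres aside while the robot is not near it.
It also fails if it takes over 210 s, if anything falls off the work surface, if the arm or the gripper's body presses on something with over 40 N, if the wrist force passes 120 N, or if a joint passes its speed limit or range.

### The arm

A 6-joint arm with a two-finger parallel gripper is mounted at the origin on the work surface. World frame = base frame: x ahead of the robot, y to its left, z up, the work surface at z = 0. Lengths are in m, angles in rad, forces in N, time in s.
With the tool pointing down it reaches from about 0.35 to 0.95 m from the base axis. Payload 17.4 kg.
Tool frame: the origin (TCP) lies on the mounting face of the last link; the fingertips stand 186 mm ahead of it and the grasp point (between the pads) lies 167 mm ahead of it; z points along the fingers, y is the line along which they close (so a half turn about z gives the same grasp; the last joint's range is limited). The gripper opens to 93 mm and grips with 3 to 60 N. Pads are 15 mm wide; open, the fingers measure 128 mm over their backs; the gripper's body (75 mm by 188 mm) begins 65 mm behind the grasp point.
Start: joints at [1.067, 0.116, 1.442, -0, 1.584, -0.038], TCP at [0.303, 0.603, 0.405] pointing down, gripper open.
Joint ranges: [-2.83, 2.83], [-0.83, 2.19], [0.07, 2.5], [-1.14, 4.28], [0.01, 3], [-2.97, 2.97]. Speed limits (rad/s): [1.89, 1.89, 2.22, 3.14, 3.14, 3.14].

### API

Orientations are given as a unit quaternion [w, x, y, z].
In Python, from station import observe, grab_frame, hand_in, trace, spot_point gives the robot as it stands.
- The arm moves only by the tool apply_moves, never from a script. Its argument "plan" is a list of rows, each a list of 7 numbers: the shift along the world's x, y, z normalised to -1 to 1, where 1 is 0.4 m, then the turn, a rotation vector about the world's x, y, z normalised to -1 to 1, where 1 is 180 degrees, then the opening, from 0 (shut) to 1 (fully open). In form: [[dx, dy, dz, ax, ay, az, fingers], ...]. A call has exactly 8 rows; each row is the pose to reach, as a shift and turn from the pose commanded when the call began, turning the shorter way round; what a row does not reach only later rows make up. A row lasts 1/8 s, in which the tool goes at most 62.5 mm and 10.7 degrees, less where a joint would pass 70% of its speed; a pose out of reach is approached as far as the arm can. A call with a number of a shift or a turn outside -1 to 1 is refused whole. A call with a gripper value outside its range is refused whole. The fingers move at their own pace and stop on an object; "newtons" is the grip in N (left out, the last holds). Time passes only in rows, so rows that repeat a pose let the fingers close, or fill a call up. It gives the time, the measured TCP pose, the force, the opening and the grip force at its end, in the units of the state.
- observe(): the state, without advancing time (a new reading comes with each control period).
- grab_frame(name): name is "scene" or "side" or "wrist"; returns a dict with "frame" (384x512x3 uint8, red, green, blue), "K" (3x3 intrinsics, pixels), "position" and "rotation" of the camera in the world; the wrist camera has in their place "tool_from_camera" (4x4, takes a point from camera to tool coordinates, whose origin is the TCP and whose axes are the flange's). Camera axes: x right, y down, z forward; pixel columns grow to the right and rows downward; lengths in m; the calibration is good to about 2 mm. A picture is of the moment at which its call begins: read the wrist's pose just before it. There is no depth.
- hand_in(): hands the job in; it is judged then, once.
Trained networks look in a picture, given as the dict that the camera call returned (one of the last four; its "shot" number tells which), for a name from the list of things; names that differ only in an ending like _2 or _b are one class to them, and where a whole thing is asked for, a point or a joint stands for the part that bears it (a point fixed in the world has none). Each returns a list of dicts, best first, with "confidence" (0 to 1); they miss things now and then, are a little off and sometimes report something else, mostly with a low value. They report only what shows in the picture. A call takes as long as a camera call. They do not tell look-alikes from the thing itself.
- trace(picture, target): "pixels" (384x512 bool, what is visible of it).
- spot_point(picture, target): "position" ([x, y, z] in m, in world coordinates, good to about 4 mm: a listed point, or the origin of a listed thing).
The state is a dict: "t": time; "q": joint angles; "joint_vel": joint speeds; "tau": joint torques, N m; "tcp_pos": TCP position; "tcp_rot": TCP orientation; "force": force on the tool from outside, world axes, zero at the start; "moment": the same for the moment, N m; "width": opening from 0.0 (shut) to 1.0 (fully open); "gripper_force": force on a finger pad.
Only numpy, scipy, OpenCV 4.12 (cv2) and the standard library are available. Lean on these libraries where they do the work, as an engineer would, in place of code of your own. Each camera call takes 0.05 s, during which the arm holds its last target. There are 200 camera calls.

## Working session

There is one attempt and no reset: what is moved stays moved. The work goes in short steps, Python scripts to look and compute and a tool call to move; the robot and the scene stay as the last step left them, time stands still between calls to the robot, and variables do not carry over. Pictures are saved under pics/ and viewed, at most 14 in all, crops included, and the job is handed in when it is done.

Besides the shell and the picture viewer there is one more tool, called after "Emit:" as name([rows], argument=value, ...), one row to a line, values as JSON. apply_moves: Moves the arm, as the interface text tells. Scaled input: -1 to 1 covers 0.4 m each way for a shift and 180 degrees each way for a turn. Its arguments: {"type":"object","properties":{"plan":{"type":"array"},"newtons":{"type":"number"}},"required":["plan"]}

```bash
ls; mkdir -p pics
cat > h.py <<'E'
import numpy as np, cv2
from station import *
from scipy.spatial.transform import Rotation as R
np.set_printoptions(precision=4,suppress=True)
def save(p,n): cv2.imwrite('pics/'+n+'.png',cv2.cvtColor(p['frame'],cv2.COLOR_RGB2BGR))
def spots(p,names,k=3):
    for n in names:
        print(n,[(np.round(d['position'],4).tolist(),round(d['confidence'],2)) for d in spot_point(p,n)[:k]])
E
python3 - <<'E'
from h import *
s=observe(); print({k:np.round(v,3).tolist() for k,v in s.items()})
for c in ['scene','side']:
    p=grab_frame(c); save(p,c+'0'); print(c,p['position'],p['rotation'],p['K'])
    spots(p,['lantern','lantern_rim','roof','roof_grip','rack','rack_slot1','rack_slot4','pane1','cup1','pump','patch_tin','wax_tin'],5)
E
```

```text
pics
{'t': 0.0, 'q': [1.067, 0.116, 1.442, 0.0, 1.584, -0.038], 'joint_vel': [-0.0, -0.001, 0.0, -0.001, -0.001, 0.0], 'tau': [-0.004, -72.122, -62.264, 0.078, 0.023, -0.0], 'tcp_pos': [0.303, 0.603, 0.404], 'tcp_rot': [-0.0, 0.231, 0.973, -0.001], 'force': [0.235, 0.755, -0.198], 'moment': [0.035, 0.028, 0.047], 'gripper_force': 0.0, 'width': 1.0}
scene [ 1.2177 -0.6569  0.9202] [-0.392   0.8478  0.3224 -0.1537] [[368.3276   0.     251.2559]
 [  0.     368.3276 198.4904]
 [  0.       0.       1.    ]]
lantern [([0.5126, 0.3114, 0.0007], 0.95)]
lantern_rim []
roof [([0.5135, 0.3098, 0.1442], 0.76)]
roof_grip [([0.5115, 0.3113, 0.2212], 0.8)]
rack [([0.5282, -0.2817, 0.0013], 0.86)]
rack_slot1 [([0.4622, -0.3017, 0.0144], 0.94), ([0.5878, -0.2601, 0.0191], 0.7), ([0.5047, -0.2862, 0.0129], 0.63)]
rack_slot4 [([0.4622, -0.3017, 0.0144], 0.94), ([0.5878, -0.2601, 0.0191], 0.7), ([0.5047, -0.2862, 0.0129], 0.63)]
pane1 [([0.5673, 0.2919, 0.0226], 0.87), ([0.4954, 0.2586, 0.0214], 0.63)]
cup1 [([0.6878, 0.0163, -0.0019], 0.83), ([0.6183, 0.1164, 0.0024], 0.82), ([0.6837, 0.4076, -0.0031],
[... 214 characters left out ...]
 [0.179  1.0133 0.8871] [ 0.0964 -0.1805  0.8608 -0.466 ] [[432.4773   0.     247.7866]
 [  0.     432.4773 191.1569]
 [  0.       0.       1.    ]]
lantern [([0.5117, 0.3106, -0.0007], 0.9)]
lantern_rim [([0.5116, 0.3108, 0.1429], 0.35)]
roof [([0.5105, 0.3085, 0.1472], 0.9), ([0.6857, 0.012, 0.0023], 0.74)]
roof_grip [([0.5156, 0.3121, 0.2166], 0.64)]
rack []
rack_slot1 []
rack_slot4 []
pane1 [([0.5232, 0.3624, 0.0212], 0.6), ([0.4602, 0.3282, 0.019], 0.47)]
cup1 [([0.6852, 0.4079, 0.0023], 0.78), ([0.6855, 0.0125, 0.0018], 0.59), ([0.5118, 0.3129, 0.2144], 0.44)]
pump [([0.7819, -0.0084, 0.0288], 0.96)]
patch_tin [([0.7157, 0.2649, 0.0006], 0.6)]
wax_tin [([0.7087, -0.268, 0.0002], 0.65)]
```

View pics/scene0.png

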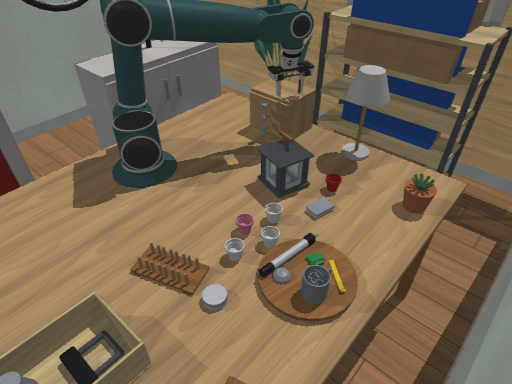

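View pics/side0.png

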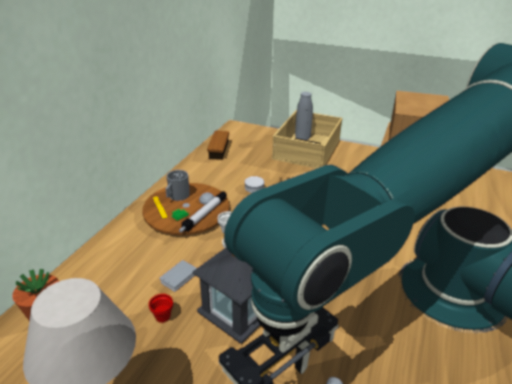

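The scene view shows the roofed lantern at (285,165), white cups at (274,213), (270,238) and (235,250), a pink look-alike at (245,224), a red one at (333,183) and the rack at (170,268). The side view is mostly blocked by the arm. I'll move above the roof to look with the wrist camera.

Emit:
apply_moves([
  [0, 0, 0.15, 0, 0, 0, 1],
  [0.08, -0.1, 0.29, 0, 0, 0.02, 1],
  [0.52, -0.73, 0.32, 0, 0, 0.045, 1],
  [0.52, -0.73, 0.32, 0, 0, 0.045, 1],
  [0.52, -0.73, 0.32, 0, 0, 0.045, 1],
  [0.52, -0.73, 0.32, 0, 0, 0.045, 1],
  [0.52, -0.73, 0.32, 0, 0, 0.045, 1],
  [0.52, -0.73, 0.32, 0, 0, 0.045, 1],
], newtons=20)

```text
t: 2.3
tcp_pos: [0.5128, 0.3082, 0.5331]
tcp_rot: [0.0, 0.164, 0.987, -0.0]
force: [0.5, 0.1, 0.9]
width: 0.998
gripper_force: 0.0
```

```bash
cat >> h.py <<'E'
def wcam(p,s):
    T=np.eye(4); q=s['tcp_rot']; T[:3,:3]=R.from_quat([q[1],q[2],q[3],q[0]]).as_matrix(); T[:3,3]=s['tcp_pos']
    return T@np.array(p['tool_from_camera'])
def toplane(p,M,uv,z):
    # pixel -> world point on plane z
    d=M[:3,:3]@np.linalg.inv(p['K'])@np.array([uv[0],uv[1],1.]); o=M[:3,3]
    return o+d*(z-o[2])/d[2]
def scam(p):
    M=np.eye(4); M[:3,:3]=p['rotation']; M[:3,3]=p['position']; return M
def proj(p,M,X):
    c=M[:3,:3].T@(np.array(X)-M[:3,3]); u=p['K']@c; return u[:2]/u[2]
def tool():
    s=observe(); q=s['tcp_rot']; m=R.from_quat([q[1],q[2],q[3],q[0]]).as_matrix()
    g=s['tcp_pos']+0.167*m[:,2]; yaw=np.degrees(np.arctan2(m[1,1],m[0,1]))
    print('t',s['t'],'grasp',g,'yaw_y',round(yaw,2),'tilt z',m[:,2],'w',round(s['width'],3),'gf',round(s['gripper_force'],2),'F',np.round(s['force'],2),'q',np.round(s['q'],2))
    return s,g,yaw
def go(x,y,z,yawy=None):
    s,g,yaw=tool(); d=(np.array([x,y,z])-g)/.4
    dy=0 if yawy is None else (yawy-yaw+90)%180-90
    print('MOVE',np.round(d,3),'az',round(dy/180,4))
def seg(p,M,target,z,k=1):
    # top-k masks -> min-area rectangle on plane z
    out=[]
    for d in trace(p,target)[:k]:
        ys,xs=np.nonzero(d['pixels']); 
        pts=np.array([toplane(p,M,(u,v),z)[:2] for u,v in zip(xs,ys)],np.float32)
        r=cv2.minAreaRect(pts*1000); out.append((r,d['confidence'],len(xs))); print(target,'rect',np.round(r[0],1),np.round(r[1],1),round(r[2],1),'conf',round(d['confidence'],2))
    return out
E
python3 - <<'E'
from h import *
s,g,y=tool(); p=grab_frame('wrist'); M=wcam(p,s); save(p,'w1'); print(M, p['tool_from_camera'])
spots(p,['roof','roof_grip','lantern','pane1'])
seg(p,M,'roof_grip',0.225); seg(p,M,'roof',0.144)
E
```

```text
t 2.3 grasp [0.5129 0.3082 0.3661] yaw_y 71.18 tilt z [ 0.0006 -0.0002 -1.    ] w 0.998 gf 0.0 F [0.51 0.09 0.9 ] q [ 0.5  -0.06  1.41 -0.    1.79 -0.74]
[[ 0.3213  0.9086  0.267   0.4379]
 [ 0.947  -0.3082 -0.0907  0.3332]
 [-0.0002  0.282  -0.9594  0.5127]
 [ 0.      0.      0.      1.    ]] [[ 0.0014 -0.9596 -0.2814  0.079 ]
 [ 1.      0.0014  0.0002 -0.0006]
 [ 0.0002 -0.2814  0.9596  0.0203]
 [ 0.      0.      0.      1.    ]]
roof [([0.5147, 0.3077, 0.1411], 0.6)]
roof_grip [([0.5098, 0.3129, 0.2152], 0.74)]
lantern []
pane1 []
roof_grip rect [496.4 314.7] [126.6 126.9] 73.3 conf 0.8
roof rect [512.6 309.7] [160.4 160.8] 73.3 conf 0.69
```

View pics/w1.png

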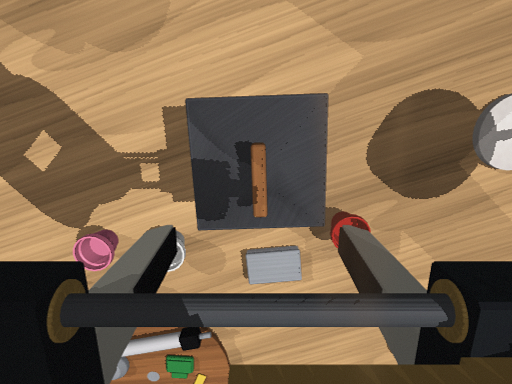

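The wrist view shows the roof square spanning (185,93)-(327,230) and the grip bar running vertically from (258,143) to (261,217). The fingers therefore close across the bar. I'll descend and grip.

Emit:
apply_moves([
  [-0.001, 0.006, -0.1, 0, 0, 0.012, 1],
  [-0.001, 0.006, -0.2, 0, 0, 0.012, 1],
  [-0.001, 0.006, -0.29, 0, 0, 0.012, 1],
  [-0.001, 0.006, -0.372, 0, 0, 0.012, 1],
  [-0.001, 0.006, -0.372, 0, 0, 0.012, 0],
  [-0.001, 0.006, -0.372, 0, 0, 0.012, 0],
  [-0.001, 0.006, -0.372, 0, 0, 0.012, 0],
  [-0.001, 0.006, -0.372, 0, 0, 0.012, 0],
], newtons=40)

```text
t: 3.65
tcp_pos: [0.5108, 0.3135, 0.385]
tcp_rot: [0.001, 0.143, 0.99, 0.0]
force: [-0.0, -0.2, 0.4]
width: 0.618
gripper_force: 0.0
```

Emit:
apply_moves([
  [0, 0, 0, 0, 0, 0, 0],
  [0, 0, 0, 0, 0, 0, 0],
  [0, 0, 0, 0, 0, 0, 0],
  [0, 0, 0.03, 0, 0, 0, 0],
  [0, 0, 0.08, 0, 0, 0, 0],
  [0, 0, 0.15, 0, 0, 0, 0],
  [0, 0, 0.22, 0, 0, 0, 0],
  [0, 0, 0.22, 0, 0, 0, 0],
])

```text
t: 4.65
tcp_pos: [0.5106, 0.3134, 0.475]
tcp_rot: [0.002, 0.143, 0.99, 0.001]
force: [0.5, 0.2, -3.7]
width: 0.143
gripper_force: 40.0
```

Run:
```python
from h import *
go(0.42,0.02,0.095,90)
```

```text
t 4.65 grasp [0.5112 0.3138 0.308 ] yaw_y 73.57 tilt z [ 0.0036  0.0021 -1.    ] w 0.143 gf 39.99 F [ 0.52  0.15 -3.74] q [ 0.51 -0.06  1.51  0.    1.69 -0.78]
MOVE [-0.228 -0.734 -0.533] az 0.0913
```

Emit:
apply_moves([
  [-0.03, -0.1, 0, 0, 0, 0, 0],
  [-0.07, -0.24, 0, 0, 0, 0, 0],
  [-0.11, -0.38, 0, 0, 0, 0, 0],
  [-0.16, -0.52, 0, 0, 0, 0, 0],
  [-0.2, -0.64, -0.03, 0, 0, 0, 0],
  [-0.228, -0.734, -0.1, 0, 0, 0, 0],
  [-0.228, -0.734, -0.2, 0, 0, 0, 0],
  [-0.228, -0.734, -0.3, 0, 0, 0, 0],
])

```text
t: 5.65
tcp_pos: [0.4191, 0.0193, 0.35]
tcp_rot: [-0.0, 0.144, 0.99, 0.0]
force: [1.0, 0.1, -3.5]
width: 0.144
gripper_force: 40.0
```

Run:
```python
from h import *
go(0.42,0.02,0.087)
```

```text
t 5.65 grasp [0.4191 0.0193 0.183 ] yaw_y 73.5 tilt z [-0.0001  0.     -1.    ] w 0.144 gf 39.99 F [ 1.02  0.08 -3.46] q [-0.01 -0.45  2.03  0.    1.57 -1.3 ]
MOVE [ 0.002  0.002 -0.24 ] az 0.0
```

Emit:
apply_moves([
  [0, 0, -0.1, 0, 0, 0, 0],
  [0, 0, -0.17, 0, 0, 0, 0],
  [0, 0, -0.21, 0, 0, 0, 0],
  [0, 0, -0.23, 0, 0, 0, 0],
  [0, 0, -0.238, 0, 0, 0, 0],
  [0, 0, -0.24, 0, 0, 0, 0],
  [0, 0, -0.24, 0, 0, 0, 0.5],
  [0, 0, -0.24, 0, 0, 0, 0.6],
])

```text
t: 6.65
tcp_pos: [0.4196, 0.0199, 0.2561]
tcp_rot: [0.0, 0.143, 0.99, 0.0]
force: [0.0, -0.1, -0.5]
width: 0.314
gripper_force: 0.0
```

Run:
```python
from h import *
go(0.512,0.311,0.35)
```

```text
t 6.65 grasp [0.4196 0.0199 0.0891] yaw_y 73.57 tilt z [ 0.0004  0.     -1.    ] w 0.314 gf 0.0 F [ 0.01 -0.12 -0.49] q [-0.01 -0.4   2.14  0.    1.39 -1.3 ]
MOVE [0.231 0.728 0.652] az 0.0
```

Emit:
apply_moves([
  [0, 0, 0, 0, 0, 0, 0.7],
  [0, 0, 0.13, 0, 0, 0, 0.7],
  [0, 0, 0.28, 0, 0, 0, 0.7],
  [0.02, 0.06, 0.42, 0, 0, 0, 0.7],
  [0.07, 0.2, 0.5, 0, 0, 0, 0.5],
  [0.12, 0.34, 0.6, 0, 0, 0, 0.4],
  [0.16, 0.48, 0.652, 0, 0, 0, 0.4],
  [0.2, 0.62, 0.652, 0, 0, 0, 0.4],
])

```text
t: 7.65
tcp_pos: [0.4975, 0.2621, 0.5178]
tcp_rot: [0.001, 0.143, 0.99, 0.001]
force: [1.0, -0.8, 0.3]
width: 0.401
gripper_force: 0.0
```

Emit:
apply_moves([
  [0.031, 0.108, 0, 0, 0, 0, 0.4],
  [0.031, 0.108, 0, 0, 0, 0, 0.4],
  [0.031, 0.108, 0, 0, 0, 0, 0.4],
  [0.031, 0.108, 0, 0, 0, 0, 0.4],
  [0.031, 0.108, 0, 0, 0, 0, 0.4],
  [0.031, 0.108, 0, 0, 0, 0, 0.4],
  [0.031, 0.108, 0, 0, 0, 0, 0.4],
  [0.031, 0.108, 0, 0, 0, 0, 0.4],
])

```text
t: 8.65
tcp_pos: [0.5097, 0.3033, 0.5162]
tcp_rot: [0.0, 0.143, 0.99, 0.0]
force: [0.9, -0.2, -0.1]
width: 0.4
gripper_force: 0.0
```

Run:
```python
from h import *
s,g,y=tool(); p=grab_frame('wrist'); M=wcam(p,s); save(p,'w2')
spots(p,['lantern','lantern_rim','pane1','cup1'],6)
seg(p,M,'pane1',0.14,6); seg(p,M,'lantern',0.144)
p=grab_frame('scene'); M=scam(p); save(p,'scene1'); spots(p,['roof','roof_grip','lantern','pane1','rack','rack_slot1','cup1'],7)
```

```text
t 8.65 grasp [0.5097 0.3033 0.3492] yaw_y 73.57 tilt z [ 0.  0. -1.] w 0.4 gf 0.0 F [ 0.91 -0.17 -0.07] q [ 0.49 -0.07  1.45 -0.    1.76 -0.79]
lantern [([0.5128, 0.3095, 0.0002], 0.55)]
lantern_rim [([0.5152, 0.3088, 0.1458], 0.84), ([0.4603, 0.3226, 0.02], 0.66), ([0.6182, 0.1101, -0.0086], 0.3)]
pane1 [([0.5345, 0.3593, 0.0181], 0.85), ([0.4599, 0.3199, 0.0207], 0.78), ([0.4988, 0.2523, 0.0213], 0.76), ([0.6209, 0.1104, -0.0069], 0.74), ([0.5665, 0.2924, 0.0193], 0.71)]
cup1 [([0.6195, 0.1095, -0.0073], 0.95), ([0.6388, -0.103, -0.0016], 0.89), ([0.5807, 0.0094, 0.0012], 0.6), ([0.6857, 0.4063, 0.0025], 0.56)]
pane1 rect [456.9 326.7] [93.8 14. ] 73.7 conf 0.8
pane1 rect [496.  262.4] [20.3 97.4] 72.2 conf 0.8
pane1 rect [524.6 355.7] [26.  97.4] 74.0 conf 0.76
pane1 rect [548.6 299.3] [94.9 42.4] 73.7 conf 0.64Traceback (most recent call last):
  File "<stdin>", line 5, in <module>
  File "h.py", line 17, in scam
    M=np.eye(4); M[:3,:3]=p['rotation']; M[:3,3]=p['position']; return M
                 ~^^^^^^^
ValueError: could not broadcast input array from shape (4,) into shape (3,3)
```

View pics/w2.png

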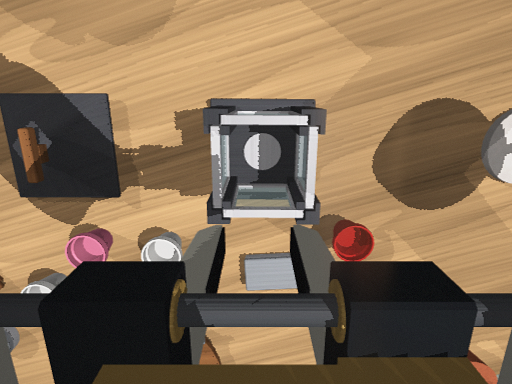

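The wrist view shows all four panes in the lantern, with their top edges forming a bright square from (215,110) to (318,215). The roof stands upright on the bench at (65,145). Next I'll look at the rack from above.

Emit:
apply_moves([
  [0, -0.8, 0, 0, 0, -0.15, 0.4],
  [0, -0.8, 0, 0, 0, -0.31, 0.4],
  [0, -0.8, 0, 0, 0, -0.31, 0.4],
  [0, -0.8, 0, 0, 0, -0.31, 0.4],
  [0, -0.8, 0, 0, 0, -0.31, 0.4],
  [0, -0.8, 0, 0, 0, -0.31, 0.4],
  [0, -0.8, 0, 0, 0, -0.31, 0.4],
  [0, -0.8, 0, 0, 0, -0.31, 0.4],
])

```text
t: 10.05
tcp_pos: [0.5098, -0.0156, 0.5162]
tcp_rot: [-0.0, 0.588, 0.809, 0.0]
force: [-0.5, -0.8, -0.3]
width: 0.403
gripper_force: 0.0
```

Emit:
apply_moves([
  [0.04, -0.66, 0, 0, 0, 0, 0.4],
  [0.04, -0.66, 0, 0, 0, 0, 0.4],
  [0.04, -0.66, 0, 0, 0, 0, 0.4],
  [0.04, -0.66, 0, 0, 0, 0, 0.4],
  [0.04, -0.66, 0, 0, 0, 0, 0.4],
  [0.04, -0.66, 0, 0, 0, 0, 0.4],
  [0.04, -0.66, 0, 0, 0, 0, 0.4],
  [0.04, -0.66, 0, 0, 0, 0, 0.4],
])

```text
t: 11.05
tcp_pos: [0.5259, -0.2791, 0.5166]
tcp_rot: [0.0, 0.589, 0.808, 0.0]
force: [-0.2, -0.4, 0.1]
width: 0.398
gripper_force: 0.0
```

```bash
sed -i "s/M\[:3,:3\]=p\['rotation'\]/r=p['rotation']; M[:3,:3]=R.from_quat([r[1],r[2],r[3],r[0]]).as_matrix()/" h.py
python3 - <<'E'
from h import *
s,g,y=tool(); p=grab_frame('wrist'); M=wcam(p,s); save(p,'w3')
spots(p,['rack','rack_slot1','rack_slot2','cup1'],5)
seg(p,M,'rack',0.015)
p=grab_frame('scene'); M=scam(p); save(p,'scene1'); spots(p,['roof','rack','rack_slot1','cup1'],7)
E
```

```text
t 11.05 grasp [ 0.526  -0.2792  0.3496] yaw_y 17.88 tilt z [ 0.0006 -0.0003 -1.    ] w 0.398 gf 0.0 F [-0.16 -0.4   0.12] q [-0.53 -0.06  1.45  0.    1.76 -0.84]
rack [([0.5252, -0.2814, 0.0003], 0.96)]
rack_slot1 [([0.5038, -0.2845, 0.0114], 0.97), ([0.5459, -0.2727, 0.0135], 0.95), ([0.5901, -0.2594, 0.0152], 0.65), ([0.4596, -0.3008, 0.0147], 0.57)]
rack_slot2 [([0.5038, -0.2845, 0.0114], 0.97), ([0.5459, -0.2727, 0.0135], 0.95), ([0.5901, -0.2594, 0.0152], 0.65), ([0.4596, -0.3008, 0.0147], 0.57)]
cup1 [([0.6379, -0.1063, -0.0004], 0.83)]
rack rect [ 524.8 -279.7] [223.7 109.1] 18.5 conf 0.71
roof [([0.4205, 0.0168, 0.0112], 0.61)]
rack [([0.5311, -0.2808, 0.004], 0.71)]
rack_slot1 [([0.5485, -0.2732, 0.0158], 0.91), ([0.502, -0.287, 0.0123], 0.84), ([0.4644, -0.3031, 0.0145], 0.62), ([0.5895, -0.2635, 0.0152], 0.59)]
cup1 [([0.6371, -0.1072, -0.0005], 0.81), ([0.5827, 0.0006, -0.0003], 0.74), ([0.6856, 0.4097, 0.0013], 0.61), ([0.6909, 0.0147, -0.0038], 0.58), ([0.6188, 0.1156, 0.0005], 0.52)]
```

View pics/w3.png

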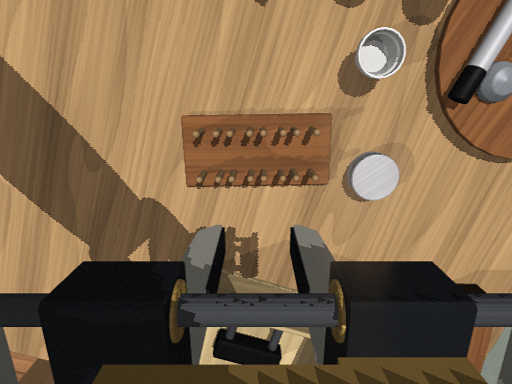

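The wrist view shows the rack spanning (182,114)-(331,187), nearly aligned with the tool. The wax tin is at (374,176) and a white cup at (381,53). Rack centre is (0.525, -0.280) and yaw about 18°. Now I'll go to the first pane on the lantern's -y side.

Emit:
apply_moves([
  [-0.03, 0.95, 0, 0, 0, 0.15, 0.4],
  [-0.03, 0.95, 0, 0, 0, 0.31, 0.4],
  [-0.03, 0.95, 0, 0, 0, 0.31, 0.4],
  [-0.03, 0.95, 0, 0, 0, 0.31, 0.4],
  [-0.03, 0.95, 0, 0, 0, 0.31, 0.4],
  [-0.03, 0.95, 0, 0, 0, 0.31, 0.4],
  [-0.03, 0.95, 0, 0, 0, 0.31, 0.4],
  [-0.03, 0.95, 0, 0, 0, 0.31, 0.4],
])

```text
t: 12.6
tcp_pos: [0.5138, 0.0994, 0.5161]
tcp_rot: [-0.0, 0.143, 0.99, -0.0]
force: [-0.0, -0.3, -0.5]
width: 0.405
gripper_force: 0.0
```

Emit:
apply_moves([
  [-0.044, 0.15, 0, 0, 0, 0, 0.4],
  [-0.044, 0.39, 0, 0, 0, 0, 0.4],
  [-0.044, 0.39, 0, 0, 0, 0, 0.4],
  [-0.044, 0.39, -0.14, 0, 0, 0, 0.4],
  [-0.044, 0.39, -0.28, 0, 0, 0, 0.4],
  [-0.044, 0.39, -0.33, 0, 0, 0, 0.4],
  [-0.044, 0.39, -0.33, 0, 0, 0, 0.4],
  [-0.044, 0.39, -0.33, 0, 0, 0, 0.4],
])

```text
t: 13.6
tcp_pos: [0.4966, 0.255, 0.3868]
tcp_rot: [0.001, 0.143, 0.99, 0.001]
force: [-0.2, -0.6, 1.3]
width: 0.401
gripper_force: 0.0
```

Run:
```python
from h import *
go(.4963,.2576,.126,73.7); s=observe(); p=grab_frame('wrist'); M=wcam(p,s); save(p,'w4')
spots(p,['pane1','lantern'],5)
for c in ['pane1']: seg(p,M,c,0.14,5)
```

```text
t 13.6 grasp [0.4971 0.2552 0.2198] yaw_y 73.53 tilt z [ 0.0027  0.0012 -1.    ] w 0.401 gf 0.0 F [-0.24 -0.65  1.29] q [ 0.43 -0.13  1.72 -0.    1.55 -0.85]
MOVE [-0.002  0.006 -0.234] az 0.001
pane1 [([0.5669, 0.2918, 0.0224], 0.9), ([0.4976, 0.2538, 0.0201], 0.86), ([0.532, 0.3599, 0.0171], 0.85), ([0.4619, 0.323, 0.0196], 0.75)]
lantern [([0.5115, 0.3081, 0.0013], 0.85), ([0.5694, 0.2946, 0.0205], 0.27)]
pane1 rect [455.9 325.9] [98.  15.9] 73.6 conf 0.76
pane1 rect [494.4 257.6] [10.2 95.2] 73.4 conf 0.75
pane1 rect [541.4 295. ] [84.6 55.1] 73.6 conf 0.74
pane1 rect [521.5 345. ] [47.8 96.3] 73.6 conf 0.65
```

View pics/w4.png

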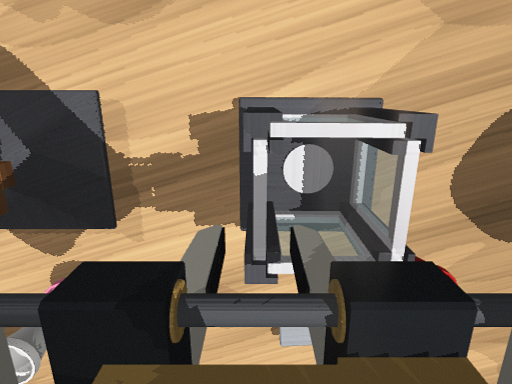

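The wrist view shows the pane's top edge as a clean bar at (260,140)-(260,260), between the fingers. The network's rectangle agrees at (494.4, 257.6) mm. I'll grip it.

Emit:
apply_moves([
  [-0.004, 0.006, -0.07, 0, 0, 0.001, 0.4],
  [-0.004, 0.006, -0.14, 0, 0, 0.001, 0.4],
  [-0.004, 0.006, -0.2, 0, 0, 0.001, 0.4],
  [-0.004, 0.006, -0.234, 0, 0, 0.001, 0.4],
  [-0.004, 0.006, -0.234, 0, 0, 0.001, 0.4],
  [-0.004, 0.006, -0.234, 0, 0, 0.001, 0],
  [-0.004, 0.006, -0.234, 0, 0, 0.001, 0],
  [-0.004, 0.006, -0.234, 0, 0, 0.001, 0],
], newtons=25)

```text
t: 14.8
tcp_pos: [0.4946, 0.2578, 0.2911]
tcp_rot: [0.0, 0.141, 0.99, 0.0]
force: [-0.1, 0.4, 0.2]
width: 0.126
gripper_force: 0.0
```

Emit:
apply_moves([
  [0, 0, 0, 0, 0, 0, 0],
  [0, 0, 0, 0, 0, 0, 0],
  [0, 0, 0, 0, 0, 0, 0],
  [0, 0, 0.03, 0, 0, 0, 0],
  [0, 0, 0.08, 0, 0, 0, 0],
  [0, 0, 0.16, 0, 0, 0, 0],
  [0, 0, 0.26, 0, 0, 0, 0],
  [0, 0, 0.38, 0, 0, 0, 0],
])

```text
t: 15.8
tcp_pos: [0.4942, 0.2576, 0.4448]
tcp_rot: [-0.0, 0.141, 0.99, -0.0]
force: [0.4, 0.3, -1.5]
width: 0.108
gripper_force: 25.0
```

Run:
```python
from h import *
go(.4594,-.3011,.28,18)
```

```text
t 15.8 grasp [0.4942 0.2575 0.2778] yaw_y 73.75 tilt z [-0.     -0.0001 -1.    ] w 0.108 gf 24.99 F [ 0.43  0.33 -1.51] q [ 0.43 -0.15  1.64 -0.    1.65 -0.85]
MOVE [-0.087 -1.397  0.006] az -0.3097
```

Emit:
apply_moves([
  [-0.01, -0.12, 0.06, 0, 0, -0.05, 0],
  [-0.05, -0.9, 0.06, 0, 0, -0.31, 0],
  [-0.05, -0.9, 0.06, 0, 0, -0.31, 0],
  [-0.05, -0.9, 0.06, 0, 0, -0.31, 0],
  [-0.05, -0.9, 0.06, 0, 0, -0.31, 0],
  [-0.05, -0.9, 0.06, 0, 0, -0.31, 0],
  [-0.05, -0.9, 0.06, 0, 0, -0.31, 0],
  [-0.05, -0.9, 0.06, 0, 0, -0.31, 0],
])

```text
t: 16.8
tcp_pos: [0.4743, -0.1022, 0.4675]
tcp_rot: [0.0, 0.588, 0.809, 0.0]
force: [0.5, 0.1, -1.6]
width: 0.106
gripper_force: 25.0
```

Emit:
apply_moves([
  [-0.037, -0.2, 0, 0, 0, 0, 0],
  [-0.037, -0.497, 0, 0, 0, 0, 0],
  [-0.037, -0.497, 0, 0, 0, 0, 0],
  [-0.037, -0.497, 0, 0, 0, 0, 0],
  [-0.037, -0.497, 0, 0, 0, 0, 0],
  [-0.037, -0.497, -0.08, 0, 0, 0, 0],
  [-0.037, -0.497, -0.15, 0, 0, 0, 0],
  [-0.037, -0.497, -0.15, 0, 0, 0, 0],
])

```text
t: 17.8
tcp_pos: [0.4601, -0.2991, 0.4053]
tcp_rot: [-0.001, 0.587, 0.809, 0.0]
force: [-0.3, 0.6, -1.5]
width: 0.106
gripper_force: 25.0
```

Run:
```python
from h import *
go(.4594,-.3011,.120,18); s=observe(); p=grab_frame('wrist'); M=wcam(p,s); save(p,'w5')
spots(p,['pane1','rack','rack_slot1'],5)
for c in ['rack']: seg(p,M,c,0.015,5)
```

```text
t 17.8 grasp [ 0.4598 -0.2988  0.2383] yaw_y 18.09 tilt z [-0.0019  0.0018 -1.    ] w 0.106 gf 24.99 F [-0.34  0.63 -1.53] q [-0.62 -0.16  1.71  0.    1.59 -0.94]
MOVE [-0.001 -0.006 -0.296] az -0.0005
pane1 [([0.4612, -0.302, 0.1333], 0.62)]
rack [([0.5237, -0.2788, -0.0001], 0.94)]
rack_slot1 [([0.4575, -0.3005, 0.0138], 0.98), ([0.5016, -0.2841, 0.0142], 0.8), ([0.5462, -0.271, 0.0133], 0.57)]
rack rect [ 524.2 -279.6] [224.  110.4] 18.9 conf 0.84
```

View pics/w5.png

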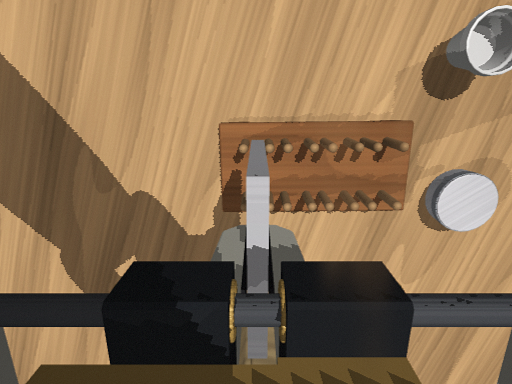

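The pane hangs at (258,180), aimed between the end dowels at (243,148) and (269,149). I'll do a quick dowel-top fit.

Run:
```python
from h import *
p=cv2.imread('pics/w5.png'); s=observe(); q=grab_frame('wrist'); M=wcam(q,s)
a=np.radians(18.3); ex=np.array([np.cos(a),np.sin(a)]); ey=np.array([-ex[1],ex[0]])
c=np.array([.5247,-.2797])
for uv in [(243,148),(269,149),(288,147),(315,147),(332,147),(359,147),(378,147),(404,145)]:
    w=toplane(q,M,uv,.063)[:2]-c; print(uv,(w@ex*1000).round(1),(w@ey*1000).round(1))
c2=cv2.resize(p[120:230,210:420],None,fx=3.5,fy=3.5,interpolation=cv2.INTER_CUBIC); cv2.imwrite('pics/c5.png',c2)
```

```text
(243, 148) -82.9 27.7
(269, 149) -56.1 26.6
(288, 147) -36.6 28.6
(315, 147) -8.8 28.4
(332, 147) 8.7 28.4
(359, 147) 36.6 28.3
(378, 147) 56.1 28.2
(404, 145) 82.7 30.1
```

View pics/c5.png

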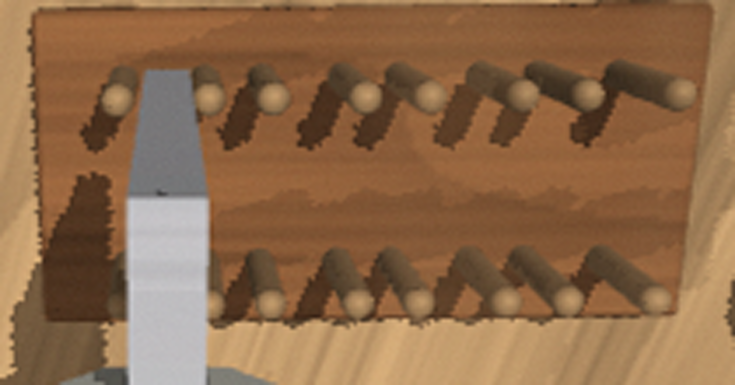

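The dowel tops fit the rack model to within 0.5 mm. The next move lowers the pane.

Emit:
apply_moves([
  [-0.001, -0.006, -0.07, 0, 0, 0, 0],
  [-0.001, -0.006, -0.13, 0, 0, 0, 0],
  [-0.001, -0.006, -0.18, 0, 0, 0, 0],
  [-0.001, -0.006, -0.22, 0, 0, 0, 0],
  [-0.001, -0.006, -0.255, 0, 0, 0, 0],
  [-0.001, -0.006, -0.28, 0, 0, 0, 0],
  [-0.001, -0.006, -0.295, 0, 0, 0, 0],
  [-0.001, -0.006, -0.298, 0, 0, 0, 0],
])

```text
t: 19.1
tcp_pos: [0.4594, -0.3035, 0.2872]
tcp_rot: [-0.0, 0.588, 0.809, -0.0]
force: [-0.7, 0.2, -1.6]
width: 0.108
gripper_force: 25.0
```

Run:
```python
from h import *
go(.4592,-.3014,.119,18.3)
```

```text
t 19.1 grasp [ 0.4594 -0.3035  0.1202] yaw_y 17.95 tilt z [-0.0001  0.0001 -1.    ] w 0.108 gf 24.99 F [-0.68  0.19 -1.55] q [-0.63 -0.1   1.85 -0.    1.39 -0.94]
MOVE [-0.     0.005 -0.003] az 0.0019
```

Emit:
apply_moves([
  [0, 0, -0.004, 0, 0, 0, 0],
  [0, 0, -0.006, 0, 0, 0, 0],
  [0, 0, -0.006, 0, 0, 0, 0.15],
  [0, 0, -0.006, 0, 0, 0, 0.2],
  [0, 0, -0.006, 0, 0, 0, 0.3],
  [0, 0, -0.006, 0, 0, 0, 0.3],
  [0, 0, 0.08, 0, 0, 0, 0.3],
  [0, 0, 0.2, 0, 0, 0, 0.3],
])

```text
t: 20.1
tcp_pos: [0.4592, -0.3034, 0.3673]
tcp_rot: [-0.001, 0.588, 0.809, 0.0]
force: [0.4, 0.3, 1.5]
width: 0.303
gripper_force: 0.0
```

Run:
```python
from h import *
go(.5282,.3628,.28,73.7)
p=grab_frame('scene'); spots(p,['pane1'],5)
```

```text
t 20.1 grasp [ 0.4589 -0.3031  0.2003] yaw_y 17.95 tilt z [-0.0019  0.0014 -1.    ] w 0.303 gf 0.0 F [0.37 0.3  1.51] q [-0.63 -0.14  1.76  0.    1.53 -0.94]
MOVE [0.173 1.665 0.199] az 0.3097
pane1 [([0.566, 0.293, 0.0181], 0.74), ([0.6381, -0.1055, -0.0009], 0.74), ([0.4191, 0.0186, 0.0872], 0.73), ([0.4574, -0.3003, 0.0165], 0.7)]
```

Pane 1 is standing in slot A. Next is the +y pane.

Emit:
apply_moves([
  [0, 0.02, 0.2, 0, 0, 0.05, 0.4],
  [0.1, 0.95, 0.3, 0, 0, 0.31, 0.4],
  [0.1, 0.95, 0.3, 0, 0, 0.31, 0.4],
  [0.1, 0.95, 0.3, 0, 0, 0.31, 0.4],
  [0.1, 0.95, 0.3, 0, 0, 0.31, 0.4],
  [0.1, 0.95, 0.3, 0, 0, 0.31, 0.4],
  [0.1, 0.95, 0.3, 0, 0, 0.31, 0.4],
  [0.1, 0.95, 0.3, 0, 0, 0.31, 0.4],
])

```text
t: 21.2
tcp_pos: [0.4993, 0.0797, 0.4874]
tcp_rot: [0.0, 0.139, 0.99, 0.0]
force: [0.4, -0.2, 0.3]
width: 0.398
gripper_force: 0.0
```

Emit:
apply_moves([
  [0.068, 0.716, 0, 0, 0, 0, 0.4],
  [0.068, 0.716, 0, 0, 0, 0, 0.4],
  [0.068, 0.716, 0, 0, 0, 0, 0.4],
  [0.068, 0.716, 0, 0, 0, 0, 0.4],
  [0.068, 0.716, 0, 0, 0, 0, 0.4],
  [0.068, 0.716, -0.1, 0, 0, 0, 0.4],
  [0.068, 0.716, -0.22, 0, 0, 0, 0.4],
  [0.068, 0.716, -0.26, 0, 0, 0, 0.4],
])

```text
t: 22.2
tcp_pos: [0.5268, 0.3621, 0.3799]
tcp_rot: [-0.002, 0.142, 0.99, -0.001]
force: [-0.1, -0.3, -0.5]
width: 0.401
gripper_force: 0.0
```

Run:
```python
from h import *
go(.5259,.3632,.126,73.7); s=observe(); p=grab_frame('wrist'); M=wcam(p,s)
seg(p,M,'pane1',0.14,5)
```

```text
t 22.2 grasp [0.5262 0.3617 0.2129] yaw_y 73.71 tilt z [-0.0036 -0.0025 -1.    ] w 0.401 gf 0.0 F [-0.08 -0.31 -0.5 ] q [ 0.56  0.05  1.55 -0.    1.54 -0.72]
MOVE [-0.001  0.004 -0.217] az -0.0001
pane1 rect [544.4 309.1] [80.4 56.5] 71.2 conf 0.75
pane1 rect [456.1 327.5] [97.5 18. ] 73.1 conf 0.73
pane1 rect [527.4 362.8] [11.3 97.6] 73.0 conf 0.65
```

Emit:
apply_moves([
  [0, 0.003, -0.07, 0, 0, 0, 0.4],
  [0, 0.003, -0.14, 0, 0, 0, 0.4],
  [0, 0.003, -0.19, 0, 0, 0, 0.4],
  [0, 0.003, -0.21, 0, 0, 0, 0.4],
  [0, 0.003, -0.21, 0, 0, 0, 0],
  [0, 0.003, -0.21, 0, 0, 0, 0],
  [0, 0.003, -0.21, 0, 0, 0, 0],
  [0, 0.003, -0.21, 0, 0, 0, 0],
])

```text
t: 23.3
tcp_pos: [0.5266, 0.3641, 0.3002]
tcp_rot: [0.0, 0.141, 0.99, 0.0]
force: [-0.9, -2.2, 5.3]
width: 0.106
gripper_force: 25.0
```

Emit:
apply_moves([
  [0, 0, 0, 0, 0, 0, 0],
  [0, 0, 0, 0, 0, 0, 0],
  [0, 0, 0.03, 0, 0, 0, 0],
  [0, 0, 0.08, 0, 0, 0, 0],
  [0, 0, 0.16, 0, 0, 0, 0],
  [0, 0, 0.26, 0, 0, 0, 0],
  [0, 0, 0.38, 0, 0, 0, 0],
  [0, 0, 0.42, 0, 0, 0, 0],
])

```text
t: 24.3
tcp_pos: [0.5262, 0.364, 0.4719]
tcp_rot: [0.002, 0.141, 0.99, 0.002]
force: [0.2, 0.4, -1.7]
width: 0.106
gripper_force: 25.0
```

Run:
```python
from h import *
go(.5029,-.2869,.28,18.3)
```

```text
t 24.3 grasp [0.5269 0.3644 0.3049] yaw_y 73.76 tilt z [ 0.0042  0.0027 -1.    ] w 0.106 gf 24.97 F [ 0.22  0.43 -1.73] q [ 0.57  0.03  1.43  0.    1.68 -0.72]
MOVE [-0.06  -1.628 -0.062] az -0.3081
```

Emit:
apply_moves([
  [-0.03, -0.9, 0.0, 0, 0, -0.31, 0],
  [-0.03, -0.9, 0.0, 0, 0, -0.31, 0],
  [-0.03, -0.9, 0.0, 0, 0, -0.31, 0],
  [-0.03, -0.9, 0.0, 0, 0, -0.31, 0],
  [-0.03, -0.9, 0.0, 0, 0, -0.31, 0],
  [-0.03, -0.9, 0.0, 0, 0, -0.31, 0],
  [-0.03, -0.9, 0.0, 0, 0, -0.31, 0],
  [-0.03, -0.9, 0.0, 0, 0, -0.31, 0],
])

```text
t: 25.3
tcp_pos: [0.5145, 0.0043, 0.4671]
tcp_rot: [-0.0, 0.588, 0.809, -0.0]
force: [-0.1, 0.1, -2.5]
width: 0.109
gripper_force: 25.0
```

Emit:
apply_moves([
  [-0.03, -0.728, 0, 0, 0, 0, 0],
  [-0.03, -0.728, 0, 0, 0, 0, 0],
  [-0.03, -0.728, 0, 0, 0, 0, 0],
  [-0.03, -0.728, 0, 0, 0, 0, 0],
  [-0.03, -0.728, 0, 0, 0, 0, 0],
  [-0.03, -0.728, -0.05, 0, 0, 0, 0],
  [-0.03, -0.728, -0.12, 0, 0, 0, 0],
  [-0.03, -0.728, -0.12, 0, 0, 0, 0],
])

```text
t: 26.3
tcp_pos: [0.503, -0.2856, 0.4167]
tcp_rot: [-0.002, 0.587, 0.809, 0.0]
force: [0.2, 0.3, -1.0]
width: 0.104
gripper_force: 25.0
```

Run:
```python
from h import *
go(.5029,-.2869,.129,18.3); s=observe(); p=grab_frame('wrist'); M=wcam(p,s); save(p,'w6')
spots(p,['pane1'],3)
p=grab_frame('scene'); spots(p,['pane1','roof'],5)
```

```text
t 26.3 grasp [ 0.5025 -0.2852  0.2497] yaw_y 18.06 tilt z [-0.0034  0.0025 -1.    ] w 0.104 gf 25.0 F [ 0.22  0.25 -1.  ] q [-0.56 -0.1   1.64  0.    1.61 -0.88]
MOVE [ 0.001 -0.004 -0.302] az 0.0013
pane1 [([0.5046, -0.2883, 0.1358], 0.94), ([0.4632, -0.3063, 0.0118], 0.83)]
pane1 [([0.5642, 0.2911, 0.0189], 0.96), ([0.4651, 0.3304, 0.0171], 0.81), ([0.457, -0.3024, 0.0163], 0.74), ([0.4994, -0.2828, 0.1396], 0.69)]
roof [([0.4199, 0.0172, 0.0111], 0.77)]
```

View pics/w6.png

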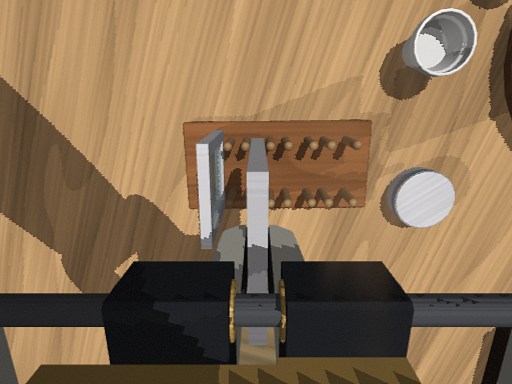

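Pane A stands upright at (210,190) in the rack. The held pane at (258,190) is aimed at slot B. Lowering it now.

Emit:
apply_moves([
  [0, -0.004, -0.07, 0, 0, 0.001, 0],
  [0, -0.004, -0.13, 0, 0, 0.001, 0],
  [0, -0.004, -0.18, 0, 0, 0.001, 0],
  [0, -0.004, -0.22, 0, 0, 0.001, 0],
  [0, -0.004, -0.255, 0, 0, 0.001, 0],
  [0, -0.004, -0.275, 0, 0, 0.001, 0],
  [0, -0.004, -0.285, 0, 0, 0.001, 0],
  [0, -0.004, -0.288, 0, 0, 0.001, 0],
])

```text
t: 27.55
tcp_pos: [0.5026, -0.2887, 0.3044]
tcp_rot: [0.0, 0.587, 0.81, 0.0]
force: [0.2, -0.4, -1.2]
width: 0.108
gripper_force: 25.0
```

Emit:
apply_moves([
  [0, 0, 0, 0, 0, 0, 0],
  [0, 0, -0.002, 0, 0, 0, 0],
  [0, 0, -0.004, 0, 0, 0, 0],
  [0, 0, -0.006, 0, 0, 0, 0],
  [0, 0, -0.008, 0, 0, 0, 0],
  [0, 0, -0.01, 0, 0, 0, 0],
  [0, 0, -0.01, 0, 0, 0, 0],
  [0, 0, -0.01, 0, 0, 0, 0],
])

```text
t: 28.55
tcp_pos: [0.5025, -0.2887, 0.3002]
tcp_rot: [0.0, 0.587, 0.81, 0.0]
force: [0.0, 0.5, -2.0]
width: 0.103
gripper_force: 25.0
```

Run:
```python
from h import *
tool()
p=grab_frame('scene'); spots(p,['pane1'],5)
```

```text
t 28.55 grasp [ 0.5026 -0.2887  0.1332] yaw_y 18.13 tilt z [ 0.0001 -0.     -1.    ] w 0.103 gf 25.0 F [ 0.01  0.5  -2.04] q [-0.57 -0.04  1.78  0.    1.41 -0.88]
pane1 [([0.4633, 0.3292, 0.0188], 0.86), ([0.5658, 0.2911, 0.0193], 0.59), ([0.455, -0.3031, 0.0162], 0.58), ([0.5039, -0.2858, 0.0204], 0.55)]
```

Emit:
apply_moves([
  [0, 0, -0.005, 0, 0, 0, 0],
  [0, 0, -0.009, 0, 0, 0, 0],
  [0, 0, -0.012, 0, 0, 0, 0],
  [0, 0, -0.014, 0, 0, 0, 0],
  [0, 0, -0.014, 0, 0, 0, 0],
  [0, 0, -0.014, 0, 0, 0, 0],
  [0, 0, -0.014, 0, 0, 0, 0],
  [0, 0, -0.014, 0, 0, 0, 0],
])

```text
t: 29.65
tcp_pos: [0.5026, -0.2886, 0.2953]
tcp_rot: [0.0, 0.587, 0.81, 0.0]
force: [-2.5, 2.8, 5.6]
width: 0.104
gripper_force: 25.0
```

Emit:
apply_moves([
  [0, 0, 0, 0, 0, 0, 0.15],
  [0, 0, 0, 0, 0, 0, 0.2],
  [0, 0, 0, 0, 0, 0, 0.3],
  [0, 0, 0, 0, 0, 0, 0.3],
  [0, 0, 0.03, 0, 0, 0, 0.3],
  [0, 0, 0.1, 0, 0, 0, 0.3],
  [0, 0, 0.22, 0, 0, 0, 0.3],
  [0, 0, 0.35, 0, 0, 0, 0.3],
])

```text
t: 30.65
tcp_pos: [0.5023, -0.2885, 0.4367]
tcp_rot: [0.0, 0.587, 0.81, -0.0]
force: [-0.4, -0.1, 0.6]
width: 0.304
gripper_force: 0.0
```

Run:
```python
from h import *
go(.4578,.3259,.28,-16.3)
p=grab_frame('scene'); spots(p,['pane1'],5)
```

```text
t 30.65 grasp [ 0.5023 -0.2885  0.2697] yaw_y 18.13 tilt z [-0. -0. -1.] w 0.304 gf 0.0 F [-0.4  -0.13  0.64] q [-0.57 -0.1   1.61 -0.    1.63 -0.88]
MOVE [-0.111  1.536  0.026] az -0.1913
pane1 [([0.5022, -0.2862, 0.0136], 0.9), ([0.4547, -0.3062, 0.0194], 0.79), ([0.567, 0.2944, 0.0175], 0.76), ([0.4627, 0.3285, 0.0163], 0.56)]
```

Emit:
apply_moves([
  [0, 0.95, 0, 0, 0, -0.19, 0.4],
  [0, 0.95, 0, 0, 0, -0.19, 0.4],
  [0, 0.95, 0, 0, 0, -0.19, 0.4],
  [0, 0.95, 0, 0, 0, -0.19, 0.4],
  [0, 0.95, 0, 0, 0, -0.19, 0.4],
  [0, 0.95, 0, 0, 0, -0.19, 0.4],
  [0, 0.95, 0, 0, 0, -0.19, 0.4],
  [0, 0.95, 0, 0, 0, -0.19, 0.4],
])

```text
t: 31.75
tcp_pos: [0.5025, 0.0919, 0.4346]
tcp_rot: [0.0, 0.798, 0.602, -0.0]
force: [-0.3, -0.7, 0.6]
width: 0.399
gripper_force: 0.0
```

Emit:
apply_moves([
  [-0.111, 0.586, 0, 0, 0, 0, 0.4],
  [-0.111, 0.586, 0, 0, 0, 0, 0.4],
  [-0.111, 0.586, 0, 0, 0, 0, 0.4],
  [-0.111, 0.586, 0, 0, 0, 0, 0.4],
  [-0.111, 0.586, 0, 0, 0, 0, 0.4],
  [-0.111, 0.586, -0.05, 0, 0, 0, 0.4],
  [-0.111, 0.586, -0.11, 0, 0, 0, 0.4],
  [-0.111, 0.586, -0.12, 0, 0, 0, 0.4],
])

```text
t: 32.75
tcp_pos: [0.4586, 0.3239, 0.384]
tcp_rot: [-0.0, 0.8, 0.6, -0.002]
force: [0.4, -0.5, 0.8]
width: 0.402
gripper_force: 0.0
```

Run:
```python
from h import *
go(.458,.326,.129,-16.3); s=observe(); p=grab_frame('wrist'); M=wcam(p,s); save(p,'w7')
seg(p,M,'pane1',0.14,5)
```

```text
t 32.75 grasp [0.4582 0.3236 0.217 ] yaw_y -16.19 tilt z [-0.0025 -0.0018 -1.    ] w 0.402 gf 0.0 F [ 0.36 -0.51  0.84] q [ 0.57 -0.13  1.72 -0.    1.55  0.85]
MOVE [-0.001  0.006 -0.22 ] az -0.0006
pane1 rect [548.7 304.3] [104.6  47.8] 73.7 conf 0.96
pane1 rect [459.7 326.4] [96.4 10. ] 73.1 conf 0.85
```

View pics/w7.png

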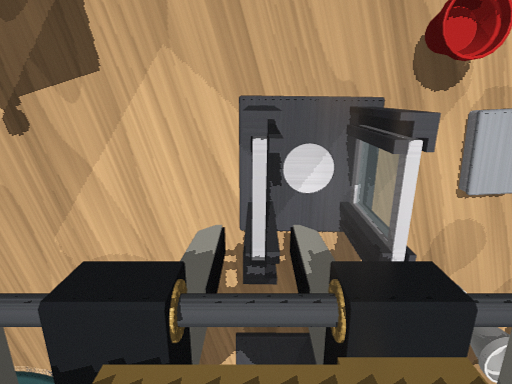

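The pane's top edge, at (260,200), lies midway between the fingers.

Emit:
apply_moves([
  [0.003, 0.005, -0.07, 0, 0, 0, 0.4],
  [0.003, 0.005, -0.14, 0, 0, 0, 0.4],
  [0.003, 0.005, -0.19, 0, 0, 0, 0.4],
  [0.003, 0.005, -0.215, 0, 0, 0, 0.4],
  [0.003, 0.005, -0.215, 0, 0, 0, 0],
  [0.003, 0.005, -0.215, 0, 0, 0, 0],
  [0.003, 0.005, -0.215, 0, 0, 0, 0],
  [0.003, 0.005, -0.215, 0, 0, 0, 0],
])

```text
t: 33.85
tcp_pos: [0.4595, 0.3278, 0.3013]
tcp_rot: [0.0, 0.799, 0.601, 0.001]
force: [-0.1, -0.6, 3.7]
width: 0.108
gripper_force: 25.0
```

Emit:
apply_moves([
  [0, 0, 0, 0, 0, 0, 0],
  [0, 0, 0, 0, 0, 0, 0],
  [0, 0, 0.03, 0, 0, 0, 0],
  [0, 0, 0.08, 0, 0, 0, 0],
  [0, 0, 0.16, 0, 0, 0, 0],
  [0, 0, 0.26, 0, 0, 0, 0],
  [0, 0, 0.38, 0, 0, 0, 0],
  [0, 0, 0.42, 0, 0, 0, 0],
])

```text
t: 34.85
tcp_pos: [0.4589, 0.3276, 0.4729]
tcp_rot: [0.0, 0.799, 0.601, 0.002]
force: [-0.0, -0.2, -1.8]
width: 0.104
gripper_force: 25.0
```

Run:
```python
from h import *
go(.5465,-.2725,.24,18.3)
```

```text
t 34.85 grasp [0.4595 0.328  0.3059] yaw_y -16.06 tilt z [ 0.0036  0.0027 -1.    ] w 0.104 gf 24.98 F [-0.02 -0.16 -1.78] q [ 0.57 -0.14  1.58  0.    1.69  0.85]
MOVE [ 0.217 -1.501 -0.165] az 0.1909
```

Emit:
apply_moves([
  [0.11, -0.9, 0.0, 0, 0, 0.191, 0],
  [0.11, -0.9, 0.0, 0, 0, 0.191, 0],
  [0.11, -0.9, 0.0, 0, 0, 0.191, 0],
  [0.11, -0.9, 0.0, 0, 0, 0.191, 0],
  [0.11, -0.9, 0.0, 0, 0, 0.191, 0],
  [0.11, -0.9, 0.0, 0, 0, 0.191, 0],
  [0.11, -0.9, 0.0, 0, 0, 0.191, 0],
  [0.11, -0.9, 0.0, 0, 0, 0.191, 0],
])

```text
t: 35.85
tcp_pos: [0.5033, -0.0323, 0.4683]
tcp_rot: [-0.0, 0.586, 0.81, -0.0]
force: [0.8, 0.1, -2.1]
width: 0.104
gripper_force: 25.0
```

Emit:
apply_moves([
  [0.107, -0.601, 0, 0, 0, 0, 0],
  [0.107, -0.601, 0, 0, 0, 0, 0],
  [0.107, -0.601, 0, 0, 0, 0, 0],
  [0.107, -0.601, 0, 0, 0, 0, 0],
  [0.107, -0.601, 0, 0, 0, 0, 0],
  [0.107, -0.601, -0.07, 0, 0, 0, 0],
  [0.107, -0.601, -0.13, 0, 0, 0, 0],
  [0.107, -0.601, -0.13, 0, 0, 0, 0],
])

```text
t: 36.85
tcp_pos: [0.5465, -0.2707, 0.4151]
tcp_rot: [-0.001, 0.585, 0.811, -0.0]
force: [-0.2, -0.3, -0.7]
width: 0.106
gripper_force: 25.0
```

Run:
```python
from h import *
go(.5465,-.2725,.1293,18.3); s=observe(); p=grab_frame('wrist'); M=wcam(p,s); 
spots(p,['pane1','rack','rack_slot1'],3)
p=grab_frame('scene'); spots(p,['pane1','roof'],5)
```

```text
t 36.85 grasp [ 0.5461 -0.2704  0.2481] yaw_y 18.43 tilt z [-0.0024  0.0017 -1.    ] w 0.106 gf 25.0 F [-0.21 -0.26 -0.73] q [-0.5  -0.03  1.57  0.    1.6  -0.82]
MOVE [ 0.001 -0.005 -0.297] az -0.0007
pane1 [([0.4655, -0.3101, 0.0145], 0.85), ([0.5068, -0.2935, 0.012], 0.73), ([0.5457, -0.2714, 0.1339], 0.66)]
rack [([0.5234, -0.2793, 0.0013], 0.6)]
rack_slot1 [([0.5448, -0.2725, 0.0121], 0.95), ([0.5927, -0.2591, 0.0166], 0.74), ([0.4605, -0.3043, 0.0161], 0.72)]
pane1 [([0.5672, 0.2921, 0.0182], 0.88), ([0.5012, -0.2836, 0.0173], 0.73), ([0.551, -0.2707, 0.1355], 0.7), ([0.4604, -0.3022, 0.0153], 0.65), ([0.5902, -0.2637, 0.0154], 0.64)]
roof [([0.425, 0.0164, 0.0091], 0.87)]
```

Emit:
apply_moves([
  [0, -0.004, -0.08, 0, 0, 0, 0],
  [0, -0.004, -0.15, 0, 0, 0, 0],
  [0, -0.004, -0.21, 0, 0, 0, 0],
  [0, -0.004, -0.255, 0, 0, 0, 0],
  [0, -0.004, -0.28, 0, 0, 0, 0],
  [0, -0.004, -0.29, 0, 0, 0, 0],
  [0, -0.004, -0.295, 0, 0, 0, 0],
  [0, -0.004, -0.297, 0, 0, 0, 0],
])

```text
t: 38.2
tcp_pos: [0.5462, -0.2743, 0.2983]
tcp_rot: [0.0, 0.586, 0.811, 0.0]
force: [-0.0, 0.3, -0.7]
width: 0.11
gripper_force: 25.0
```

Emit:
apply_moves([
  [0, 0, -0.002, 0, 0, 0, 0],
  [0, 0, -0.004, 0, 0, 0, 0],
  [0, 0, -0.006, 0, 0, 0, 0],
  [0, 0, -0.008, 0, 0, 0, 0],
  [0, 0, -0.009, 0, 0, 0, 0],
  [0, 0, -0.01, 0, 0, 0, 0],
  [0, 0, -0.01, 0, 0, 0, 0],
  [0, 0, -0.01, 0, 0, 0, 0],
])

```text
t: 39.2
tcp_pos: [0.5463, -0.2741, 0.2963]
tcp_rot: [0.001, 0.586, 0.811, 0.0]
force: [-5.3, 4.6, 19.1]
width: 0.106
gripper_force: 25.1
```

Run:
```python
from h import *
tool()
p=grab_frame('scene'); spots(p,['pane1'],5)
```

```text
t 39.2 grasp [ 0.5467 -0.2743  0.1293] yaw_y 18.32 tilt z [ 0.002  -0.0007 -1.    ] w 0.106 gf 25.05 F [-5.33  4.64 19.13] q [-0.51  0.03  1.71  0.    1.4  -0.83]
pane1 [([0.5669, 0.2937, 0.0184], 0.92), ([0.4584, -0.3036, 0.0161], 0.78), ([0.5533, -0.2729, 0.0126], 0.76), ([0.5002, -0.2888, 0.0175], 0.73)]
```

Emit:
apply_moves([
  [0, 0, 0.005, 0, 0, 0, 0],
  [0, 0, 0.005, 0, 0, 0, 0.2],
  [0, 0, 0.005, 0, 0, 0, 0.3],
  [0, 0, 0.005, 0, 0, 0, 0.3],
  [0, 0, 0.05, 0, 0, 0, 0.3],
  [0, 0, 0.15, 0, 0, 0, 0.3],
  [0, 0, 0.28, 0, 0, 0, 0.3],
  [0, 0, 0.36, 0, 0, 0, 0.3],
])

```text
t: 40.3
tcp_pos: [0.5458, -0.2741, 0.4421]
tcp_rot: [0.002, 0.586, 0.811, 0.0]
force: [0.5, 0.2, 0.3]
width: 0.301
gripper_force: 0.0
```

Run:
```python
from h import *
go(.5638,.2953,.22,-16.3)
p=grab_frame('scene'); spots(p,['pane1'],5)
```

```text
t 40.3 grasp [ 0.5463 -0.2744  0.2751] yaw_y 18.31 tilt z [ 0.003  -0.0017 -1.    ] w 0.301 gf 0.0 F [0.49 0.24 0.28] q [-0.51 -0.03  1.53  0.    1.64 -0.83]
MOVE [ 0.044  1.424 -0.138] az -0.1923
pane1 [([0.4561, -0.3037, 0.0135], 0.92), ([0.5019, -0.2854, 0.0163], 0.73), ([0.5666, 0.293, 0.0186], 0.71), ([0.6892, 0.0131, -0.0034], 0.69), ([0.551, -0.2733, 0.0114], 0.67)]
```

Emit:
apply_moves([
  [0, 0.95, 0, 0, 0, -0.192, 0.4],
  [0, 0.95, 0, 0, 0, -0.192, 0.4],
  [0, 0.95, 0, 0, 0, -0.192, 0.4],
  [0, 0.95, 0, 0, 0, -0.192, 0.4],
  [0, 0.95, 0, 0, 0, -0.192, 0.4],
  [0, 0.95, 0, 0, 0, -0.192, 0.4],
  [0, 0.95, 0, 0, 0, -0.192, 0.4],
  [0, 0.95, 0, 0, 0, -0.192, 0.4],
])

```text
t: 41.4
tcp_pos: [0.5461, 0.1061, 0.4378]
tcp_rot: [0.0, 0.799, 0.601, -0.0]
force: [-0.2, -0.1, 0.5]
width: 0.399
gripper_force: 0.0
```

Emit:
apply_moves([
  [0.044, 0.474, 0, 0, 0, 0, 0.4],
  [0.044, 0.474, 0, 0, 0, 0, 0.4],
  [0.044, 0.474, 0, 0, 0, 0, 0.4],
  [0.044, 0.474, 0, 0, 0, 0, 0.4],
  [0.044, 0.474, -0.05, 0, 0, 0, 0.4],
  [0.044, 0.474, -0.11, 0, 0, 0, 0.4],
  [0.044, 0.474, -0.138, 0, 0, 0, 0.4],
  [0.044, 0.474, -0.138, 0, 0, 0, 0.4],
])

```text
t: 42.4
tcp_pos: [0.5639, 0.2941, 0.3817]
tcp_rot: [-0.0, 0.8, 0.6, -0.001]
force: [0.2, 0.3, 0.8]
width: 0.397
gripper_force: 0.0
```

Run:
```python
from h import *
go(.5638,.2953,.129,-16.3); s=observe(); p=grab_frame('wrist'); M=wcam(p,s)
seg(p,M,'pane1',0.14,5)
```

```text
t 42.4 grasp [0.5637 0.294  0.2147] yaw_y -16.33 tilt z [-0.0011 -0.0007 -1.    ] w 0.397 gf 0.0 F [0.2  0.3  0.77] q [ 0.44  0.04  1.56 -0.    1.54  0.73]
MOVE [ 0.     0.003 -0.214] az 0.0002
pane1 rect [565.4 294.4] [96.  10.4] 73.5 conf 0.69
```

Emit:
apply_moves([
  [0.003, 0.001, -0.07, 0, 0, 0, 0.4],
  [0.003, 0.001, -0.14, 0, 0, 0, 0.4],
  [0.003, 0.001, -0.19, 0, 0, 0, 0.4],
  [0.003, 0.001, -0.21, 0, 0, 0, 0.4],
  [0.003, 0.001, -0.21, 0, 0, 0, 0],
  [0.003, 0.001, -0.21, 0, 0, 0, 0],
  [0.003, 0.001, -0.21, 0, 0, 0, 0],
  [0.003, 0.001, -0.21, 0, 0, 0, 0],
])

```text
t: 43.5
tcp_pos: [0.5651, 0.2958, 0.2994]
tcp_rot: [0.0, 0.8, 0.6, 0.001]
force: [-0.5, -0.5, 4.5]
width: 0.107
gripper_force: 25.0
```

Emit:
apply_moves([
  [0, 0, 0, 0, 0, 0, 0],
  [0, 0, 0, 0, 0, 0, 0],
  [0, 0, 0.03, 0, 0, 0, 0],
  [0, 0, 0.08, 0, 0, 0, 0],
  [0, 0, 0.16, 0, 0, 0, 0],
  [0, 0, 0.26, 0, 0, 0, 0],
  [0, 0, 0.38, 0, 0, 0, 0],
  [0, 0, 0.42, 0, 0, 0, 0],
])

```text
t: 44.5
tcp_pos: [0.5645, 0.2956, 0.4712]
tcp_rot: [0.0, 0.8, 0.6, 0.002]
force: [0.5, 0.8, -1.2]
width: 0.108
gripper_force: 25.0
```

Run:
```python
from h import *
go(.5902,-.2585,.24,18.3)
```

```text
t 44.5 grasp [0.5653 0.2959 0.3042] yaw_y -16.25 tilt z [ 0.0044  0.0022 -1.    ] w 0.108 gf 24.99 F [ 0.54  0.77 -1.17] q [0.44 0.02 1.43 0.   1.68 0.73]
MOVE [ 0.062 -1.386 -0.16 ] az 0.1919
```

Emit:
apply_moves([
  [0.03, -0.8, 0.0, 0, 0, 0.192, 0],
  [0.03, -0.8, 0.0, 0, 0, 0.192, 0],
  [0.03, -0.8, 0.0, 0, 0, 0.192, 0],
  [0.03, -0.8, 0.0, 0, 0, 0.192, 0],
  [0.03, -0.8, 0.0, 0, 0, 0.192, 0],
  [0.03, -0.8, 0.0, 0, 0, 0.192, 0],
  [0.03, -0.8, 0.0, 0, 0, 0.192, 0],
  [0.03, -0.8, 0.0, 0, 0, 0.192, 0],
])

```text
t: 45.5
tcp_pos: [0.577, -0.0232, 0.4664]
tcp_rot: [-0.0, 0.585, 0.811, 0.0]
force: [-0.3, 0.6, -1.6]
width: 0.109
gripper_force: 25.0
```

Emit:
apply_moves([
  [0.032, -0.586, 0, 0, 0, 0, 0],
  [0.032, -0.586, 0, 0, 0, 0, 0],
  [0.032, -0.586, 0, 0, 0, 0, 0],
  [0.032, -0.586, 0, 0, 0, 0, 0],
  [0.032, -0.586, 0, 0, 0, 0, 0],
  [0.032, -0.586, -0.07, 0, 0, 0, 0],
  [0.032, -0.586, -0.13, 0, 0, 0, 0],
  [0.032, -0.586, -0.13, 0, 0, 0, 0],
])

```text
t: 46.5
tcp_pos: [0.5902, -0.2569, 0.4129]
tcp_rot: [-0.001, 0.585, 0.811, -0.0]
force: [-0.3, 0.1, -0.7]
width: 0.103
gripper_force: 25.0
```

Run:
```python
from h import *
go(.5902,-.2585,.1274,18.3); s=observe(); p=grab_frame('wrist'); M=wcam(p,s); 
spots(p,['pane1','rack','rack_slot1'],4)
p=grab_frame('scene'); spots(p,['pane1','roof'],5)
```

```text
t 46.5 grasp [ 0.5897 -0.2567  0.2459] yaw_y 18.43 tilt z [-0.0026  0.0015 -1.    ] w 0.103 gf 25.0 F [-0.34  0.08 -0.72] q [-0.45  0.05  1.5   0.    1.6  -0.77]
MOVE [ 0.001 -0.005 -0.296] az -0.0007
pane1 [([0.5047, -0.2949, 0.0121], 0.91), ([0.5472, -0.2777, 0.0212], 0.86), ([0.5903, -0.2606, 0.1328], 0.78), ([0.4606, -0.307, 0.0154], 0.58)]
rack [([0.5227, -0.2813, 0.0031], 0.79)]
rack_slot1 [([0.592, -0.2595, 0.0141], 0.86), ([0.5433, -0.2731, 0.0114], 0.75), ([0.5036, -0.2858, 0.013], 0.61)]
pane1 [([0.549, -0.2732, 0.0143], 0.96), ([0.5027, -0.2883, 0.0158], 0.81), ([0.4552, -0.3042, 0.0132], 0.6), ([0.5925, -0.2632, 0.134], 0.58)]
roof [([0.4203, 0.0173, 0.0074], 0.71), ([0.6909, 0.0152, -0.0037], 0.61), ([0.6191, 0.1173, -0.0009], 0.53)]
```

Emit:
apply_moves([
  [0, -0.003, -0.08, 0, 0, 0, 0],
  [0, -0.003, -0.15, 0, 0, 0, 0],
  [0, -0.003, -0.21, 0, 0, 0, 0],
  [0, -0.003, -0.255, 0, 0, 0, 0],
  [0, -0.003, -0.28, 0, 0, 0, 0],
  [0, -0.003, -0.29, 0, 0, 0, 0],
  [0, -0.003, -0.294, 0, 0, 0, 0],
  [0, -0.003, -0.296, 0, 0, 0, 0],
])

```text
t: 47.85
tcp_pos: [0.5898, -0.2599, 0.2968]
tcp_rot: [0.0, 0.586, 0.811, 0.0]
force: [-0.4, 0.1, -1.4]
width: 0.105
gripper_force: 25.0
```

Emit:
apply_moves([
  [0, 0, -0.002, 0, 0, 0, 0],
  [0, 0, -0.004, 0, 0, 0, 0],
  [0, 0, -0.005, 0, 0, 0, 0],
  [0, 0, -0.006, 0, 0, 0, 0],
  [0, 0, -0.007, 0, 0, 0, 0],
  [0, 0, -0.007, 0, 0, 0, 0],
  [0, 0, -0.007, 0, 0, 0, 0],
  [0, 0, -0.007, 0, 0, 0, 0],
])

```text
t: 48.85
tcp_pos: [0.5898, -0.2598, 0.2944]
tcp_rot: [0.0, 0.586, 0.811, 0.0]
force: [-2.3, 2.0, 7.8]
width: 0.103
gripper_force: 25.0
```

Run:
```python
from h import *
tool()
```

```text
t 48.85 grasp [ 0.5899 -0.2599  0.1274] yaw_y 18.32 tilt z [ 0.0008 -0.0003 -1.    ] w 0.103 gf 25.0 F [-2.3   1.95  7.81] q [-0.45  0.1   1.64  0.    1.4  -0.77]
```

Emit:
apply_moves([
  [0, 0, 0.003, 0, 0, 0, 0],
  [0, 0, 0.003, 0, 0, 0, 0.2],
  [0, 0, 0.003, 0, 0, 0, 0.3],
  [0, 0, 0.003, 0, 0, 0, 0.3],
  [0, 0, 0.05, 0, 0, 0, 0.3],
  [0, 0, 0.15, 0, 0, 0, 0.3],
  [0, 0, 0.28, 0, 0, 0, 0.3],
  [0, 0, 0.43, 0, 0, 0, 0.3],
])

```text
t: 49.85
tcp_pos: [0.5893, -0.2596, 0.468]
tcp_rot: [0.0, 0.586, 0.811, -0.0]
force: [0.4, 0.4, -0.7]
width: 0.299
gripper_force: 0.0
```

Emit:
apply_moves([
  [0.1, 0.65, 0.1, 0, 0, 0.2, 1],
  [0.1, 0.65, 0.1, 0, 0, 0.398, 1],
  [0.1, 0.65, 0.1, 0, 0, 0.398, 1],
  [0.1, 0.65, 0.1, 0, 0, 0.398, 1],
  [0.1, 0.65, 0.1, 0, 0, 0.398, 1],
  [0.1, 0.65, 0.1, 0, 0, 0.398, 1],
  [0.1, 0.65, 0.1, 0, 0, 0.398, 1],
  [0.1, 0.65, 0.1, 0, 0, 0.398, 1],
])

```text
t: 50.85
tcp_pos: [0.6294, 0.0002, 0.5067]
tcp_rot: [0.001, 0.001, 1.0, -0.0]
force: [0.3, 0.4, 1.1]
width: 0.996
gripper_force: 0.0
```

Run:
```python
from h import *
s,g,y=tool(); p=grab_frame('wrist'); M=wcam(p,s); save(p,'w8')
spots(p,['cup1','pump'],6)
out=seg(p,M,'cup1',0.056,6)
import numpy as np
for d in trace(p,'cup1')[:6]:
    m=d['pixels']; print(np.argwhere(m).mean(0)[::-1].round(0), p['frame'][m].mean(0).round(0))
p=grab_frame('scene'); save(p,'scene2'); spots(p,['cup1','pane1','roof'],6)
```

```text
t 50.85 grasp [0.6296 0.0002 0.3397] yaw_y 89.92 tilt z [ 0.0011 -0.0001 -1.    ] w 0.996 gf 0.0 F [0.28 0.39 1.13] q [-0.04  0.01  1.39 -0.    1.74 -1.61]
cup1 [([0.6379, -0.1052, -0.002], 0.89), ([0.6851, 0.0094, -0.0019], 0.88), ([0.6213, 0.11, -0.0067], 0.87), ([0.5802, 0.0065, 0.0], 0.84)]
pump [([0.7823, -0.0064, 0.0247], 0.87)]
cup1 rect [618.3 113.8] [61.  61.5] 3.1 conf 0.92
cup1 rect [580.3   3.6] [59.8 58.6] 24.8 conf 0.78
cup1 rect [671.5 351.6] [36.7 13.8] 12.8 conf 0.73
cup1 rect [684.5  14.4] [62.4 60.9] 26.9 conf 0.68
cup1 rect [ 636.3 -102. ] [60.  62.2] 42.8 conf 0.57
[340. 148.] [166. 162. 157.]
[260. 120.] [162.  90. 112.]
[507. 184.] [63. 10. 10.]
[268. 194.] [161. 159. 156.]
[183. 161.] [133. 132. 130.]
cup1 [([0.5821, 0.0034, 0.0002], 0.87), ([0.6379, -0.1071, -0.0015], 0.81), ([0.6916, 0.0134, -0.0033], 0.74), ([0.6846, 0.4101, 0.0011], 0.52), ([0.6182, 0.1153, 0.0014], 0.49), ([0.3705, 0.0359, 0.0884], 0.32)]
pane1 [([0.5013, -0.2851, 0.0141], 0.97), ([0.4583, -0.305, 0.0155], 0.83), ([0.5919, -0.2635, 0.0128], 0.79), ([0.5503, -0.2743, 0.0133], 0.72), ([0.5498, -0.2739, 0.0177], 0.26)]
roof [([0.3766, 0.0363, 0.011], 0.87)]
```

View pics/w8.png

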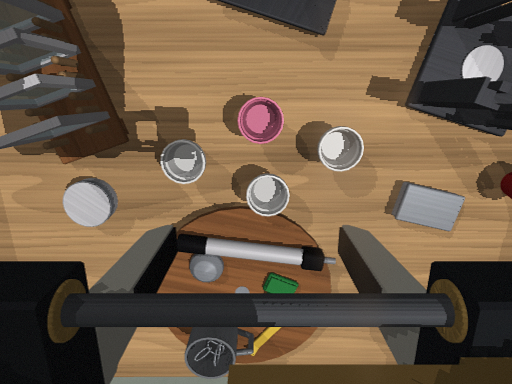

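The wrist view shows white cups at (340,148), (267,195) and (183,161), and the pink look-alike at (260,120). The panes stand in the rack at left. The scene camera now puts the roof at (0.377, 0.036), so it has been knocked aside. I'll nest the cups first, starting with the middle one.

Emit:
apply_moves([
  [0.139, 0.035, -0.1, 0, 0, 0, 1],
  [0.139, 0.035, -0.25, 0, 0, 0, 1],
  [0.139, 0.035, -0.4, 0, 0, 0, 1],
  [0.139, 0.035, -0.54, 0, 0, 0, 1],
  [0.139, 0.035, -0.65, 0, 0, 0, 1],
  [0.139, 0.035, -0.714, 0, 0, 0, 1],
  [0.139, 0.035, -0.714, 0, 0, 0, 1],
  [0.139, 0.035, -0.714, 0, 0, 0, 0.5],
], newtons=20)

```text
t: 52.3
tcp_pos: [0.6857, 0.0141, 0.2213]
tcp_rot: [0.001, 0.001, 1.0, -0.0]
force: [0.1, -0.3, -0.0]
width: 0.931
gripper_force: 0.0
```

Emit:
apply_moves([
  [0, 0, 0, 0, 0, 0, 0.4],
  [0, 0, 0, 0, 0, 0, 0.4],
  [0, 0, 0, 0, 0, 0, 0.4],
  [0, 0, 0, 0, 0, 0, 0.4],
  [0, 0, 0, 0, 0, 0, 0.4],
  [0, 0, 0.05, 0, 0, 0, 0.4],
  [0, 0, 0.16, 0, 0, 0, 0.4],
  [0, 0, 0.3, 0, 0, 0, 0.4],
])

```text
t: 53.3
tcp_pos: [0.685, 0.0141, 0.341]
tcp_rot: [-0.001, 0.0, 1.0, -0.0]
force: [0.6, 0.5, -1.5]
width: 0.667
gripper_force: 20.0
```

Run:
```python
from h import *
go(.6185,.114,.17,90)
s=observe(); p=grab_frame('wrist'); M=wcam(p,s); seg(p,M,'cup1',0.056,6)
```

```text
t 53.3 grasp [0.6847 0.0141 0.174 ] yaw_y 89.95 tilt z [-0.0019 -0.0001 -1.    ] w 0.667 gf 20.0 F [ 0.59  0.48 -1.54] q [-0.02  0.16  1.5  -0.    1.49 -1.59]
MOVE [-0.165  0.25  -0.01 ] az 0.0003
cup1 rect [ 637.  -101.9] [62.4 62.3] 61.3 conf 0.9
cup1 rect [581.2   4.3] [59.9 60.7] 8.2 conf 0.89
cup1 rect [736.3  15.3] [112.9 100.8] 88.5 conf 0.8
cup1 rect [619.6 112.9] [60.4 63.7] 0.0 conf 0.69
```

Emit:
apply_moves([
  [-0.164, 0.249, 0, 0, 0, 0, 0.4],
  [-0.164, 0.249, 0, 0, 0, 0, 0.4],
  [-0.164, 0.249, 0, 0, 0, 0, 0.4],
  [-0.164, 0.249, 0, 0, 0, 0, 0.4],
  [-0.164, 0.249, -0.05, 0, 0, 0, 0.4],
  [-0.164, 0.249, -0.1, 0, 0, 0, 0.4],
  [-0.164, 0.249, -0.15, 0, 0, 0, 0.4],
  [-0.164, 0.249, -0.18, 0, 0, 0, 0.4],
])

```text
t: 54.4
tcp_pos: [0.6196, 0.1135, 0.2654]
tcp_rot: [-0.001, 0.001, 1.0, -0.0]
force: [0.0, 0.9, -1.8]
width: 0.67
gripper_force: 20.0
```

Emit:
apply_moves([
  [0, 0, -0.02, 0, 0, 0, 0.4],
  [0, 0, -0.04, 0, 0, 0, 0.4],
  [0, 0, -0.05, 0, 0, 0, 0.4],
  [0, 0, -0.06, 0, 0, 0, 0.4],
  [0, 0, -0.065, 0, 0, 0, 0.4],
  [0, 0, -0.068, 0, 0, 0, 0.4],
  [0, 0, -0.068, 0, 0, 0, 0.4],
  [0, 0, -0.068, 0, 0, 0, 0.4],
])

```text
t: 55.4
tcp_pos: [0.6204, 0.1139, 0.2436]
tcp_rot: [0.002, 0.0, 1.0, 0.0]
force: [-4.0, 0.9, 18.5]
width: 0.673
gripper_force: 20.0
```

Run:
```python
from h import *
go(.619,.1135,.0763,90)
```

```text
t 55.4 grasp [0.6211 0.114  0.0766] yaw_y 89.95 tilt z [ 0.0042  0.0008 -1.    ] w 0.673 gf 20.0 F [-3.98  0.89 18.49] q [ 0.14  0.11  1.72  0.    1.31 -1.43]
MOVE [-0.005 -0.001 -0.001] az 0.0003
```

Emit:
apply_moves([
  [0, 0, 0.004, 0, 0, 0, 0.7],
  [0, 0, 0.004, 0, 0, 0, 0.9],
  [0, 0, 0.004, 0, 0, 0, 1],
  [0, 0, 0.004, 0, 0, 0, 1],
  [0, 0, 0.06, 0, 0, 0, 1],
  [0, 0, 0.15, 0, 0, 0, 1],
  [0, 0, 0.28, 0, 0, 0, 1],
  [0, 0, 0.4, 0, 0, 0, 1],
])

```text
t: 56.4
tcp_pos: [0.6193, 0.1137, 0.4042]
tcp_rot: [0.001, 0.0, 1.0, 0.0]
force: [0.8, 0.5, 0.3]
width: 0.999
gripper_force: 0.0
```

Run:
```python
from h import *
go(.637,-.103,.054,90)
s=observe(); p=grab_frame('wrist'); M=wcam(p,s); seg(p,M,'cup1',0.078,6)
p=grab_frame('scene'); spots(p,['cup1','roof','pane1'],6)
```

```text
t 56.4 grasp [0.6196 0.1137 0.2372] yaw_y 89.95 tilt z [ 0.0016  0.0002 -1.    ] w 0.999 gf 0.0 F [0.84 0.49 0.33] q [ 0.14  0.02  1.55 -0.    1.58 -1.43]
MOVE [ 0.044 -0.542 -0.458] az 0.0003
cup1 rect [577.9  12.9] [56.3 59. ] 0.0 conf 0.95
cup1 rect [630.  -80.7] [57.7 71.8] 0.0 conf 0.87
cup1 rect [670.9 356.9] [68.8 42.3] 12.8 conf 0.6
cup1 rect [618.5 114.7] [61.4 60.4] 31.6 conf 0.56
cup1 [([0.6378, -0.1064, -0.0021], 0.67), ([0.6187, 0.1149, 0.0009], 0.52), ([0.5865, 0.001, 0.0022], 0.5), ([0.6242, 0.1153, 0.0188], 0.46), ([0.6852, 0.411, 0.0033], 0.46)]
roof [([0.3737, 0.0364, 0.0099], 0.76), ([0.5007, -0.2856, 0.0138], 0.36)]
pane1 [([0.5935, -0.264, 0.0138], 0.84), ([0.4985, -0.2865, 0.012], 0.84), ([0.4584, -0.3049, 0.0167], 0.76)]
```

Emit:
apply_moves([
  [0.044, -0.542, 0, 0, 0, 0, 1],
  [0.044, -0.542, 0, 0, 0, 0, 1],
  [0.044, -0.542, 0, 0, 0, 0, 1],
  [0.044, -0.542, 0, 0, 0, 0, 1],
  [0.044, -0.542, -0.1, 0, 0, 0, 1],
  [0.044, -0.542, -0.24, 0, 0, 0, 1],
  [0.044, -0.542, -0.36, 0, 0, 0, 1],
  [0.044, -0.542, -0.4, 0, 0, 0, 1],
])

```text
t: 57.7
tcp_pos: [0.6364, -0.1029, 0.2366]
tcp_rot: [-0.003, 0.0, 1.0, 0.001]
force: [-0.2, -0.3, 1.3]
width: 1.001
gripper_force: 0.0
```

Emit:
apply_moves([
  [0, 0, -0.057, 0, 0, 0, 1],
  [0, 0, -0.057, 0, 0, 0, 1],
  [0, 0, -0.057, 0, 0, 0, 0.4],
  [0, 0, -0.057, 0, 0, 0, 0.4],
  [0, 0, -0.057, 0, 0, 0, 0.4],
  [0, 0, -0.057, 0, 0, 0, 0.4],
  [0, 0, -0.057, 0, 0, 0, 0.4],
  [0, 0, -0.057, 0, 0, 0, 0.4],
])

```text
t: 58.7
tcp_pos: [0.6374, -0.1031, 0.2182]
tcp_rot: [0.0, 0.0, 1.0, -0.0]
force: [-0.9, 0.3, 4.5]
width: 0.648
gripper_force: 19.9
```

Emit:
apply_moves([
  [0, 0, 0, 0, 0, 0, 0.4],
  [0, 0, 0.05, 0, 0, 0, 0.4],
  [0, 0, 0.16, 0, 0, 0, 0.4],
  [0, 0, 0.3, 0, 0, 0, 0.4],
  [0, 0, 0.38, 0, 0, 0, 0.4],
  [0, 0, 0.38, 0, 0, 0, 0.4],
  [0, 0, 0.38, 0, 0, 0, 0.4],
  [0, 0, 0.38, 0, 0, 0, 0.4],
])

```text
t: 59.7
tcp_pos: [0.6372, -0.103, 0.368]
tcp_rot: [-0.001, 0.0, 1.0, 0.0]
force: [0.5, -0.7, -1.3]
width: 0.649
gripper_force: 19.9
```

Run:
```python
from h import *
go(.6187,.1142,.0985,90)
```

```text
t 59.7 grasp [ 0.6368 -0.1029  0.201 ] yaw_y 89.95 tilt z [-0.0025  0.0005 -1.    ] w 0.649 gf 19.92 F [ 0.46 -0.73 -1.33] q [-0.2   0.06  1.56  0.    1.52 -1.77]
MOVE [-0.045  0.543 -0.256] az 0.0003
```

Run:
```python
from h import *
tool()
p=grab_frame('scene'); spots(p,['cup1'],6); M=scam(p); u=proj(p,M,[.637,-.103,.19]).astype(int); a=p['frame'][u[1]-45:u[1]+45,u[0]-60:u[0]+60]
q=grab_frame('wrist'); b=q['frame'][150:384,130:390]
im=np.hstack([cv2.resize(a,(400,300),interpolation=cv2.INTER_CUBIC),cv2.resize(b,(333,300),interpolation=cv2.INTER_CUBIC)])
cv2.imwrite('pics/c9.png',im[...,::-1])
```

```text
t 59.7 grasp [ 0.6368 -0.1029  0.201 ] yaw_y 89.95 tilt z [-0.0025  0.0005 -1.    ] w 0.649 gf 19.92 F [ 0.46 -0.73 -1.33] q [-0.2   0.06  1.56  0.    1.52 -1.77]
cup1 [([0.6869, 0.411, 0.003], 0.71), ([0.6177, 0.118, 0.0013], 0.61), ([0.6253, 0.1167, 0.0185], 0.6), ([0.6372, -0.1074, 0.1444], 0.56), ([0.5812, 0.0039, -0.0005], 0.49)]
```

View pics/c9.png

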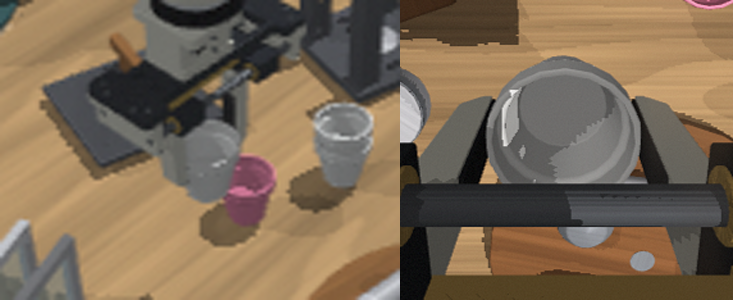

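The held cup hangs upright between the fingers, and the other two are neatly nested at (342,145) in the left crop.

Emit:
apply_moves([
  [-0.045, 0.543, 0, 0, 0, 0, 0.4],
  [-0.045, 0.543, 0, 0, 0, 0, 0.4],
  [-0.045, 0.543, 0, 0, 0, 0, 0.4],
  [-0.045, 0.543, 0, 0, 0, 0, 0.4],
  [-0.045, 0.543, 0, 0, 0, 0, 0.4],
  [-0.045, 0.543, -0.06, 0, 0, 0, 0.4],
  [-0.045, 0.543, -0.12, 0, 0, 0, 0.4],
  [-0.045, 0.543, -0.17, 0, 0, 0, 0.4],
])

```text
t: 60.85
tcp_pos: [0.6194, 0.1132, 0.3005]
tcp_rot: [-0.0, 0.001, 1.0, -0.0]
force: [0.2, 0.4, -2.6]
width: 0.645
gripper_force: 19.9
```

Emit:
apply_moves([
  [0, 0, -0.02, 0, 0, 0, 0.4],
  [0, 0, -0.04, 0, 0, 0, 0.4],
  [0, 0, -0.055, 0, 0, 0, 0.4],
  [0, 0, -0.07, 0, 0, 0, 0.4],
  [0, 0, -0.08, 0, 0, 0, 0.4],
  [0, 0, -0.087, 0, 0, 0, 0.4],
  [0, 0, -0.087, 0, 0, 0, 0.4],
  [0, 0, -0.087, 0, 0, 0, 0.4],
])

```text
t: 61.85
tcp_pos: [0.6194, 0.1142, 0.2672]
tcp_rot: [0.0, 0.0, 1.0, 0.0]
force: [0.2, 1.3, -1.9]
width: 0.648
gripper_force: 19.9
```

Run:
```python
from h import *
go(.6187,.1142,.0985,90)
p=grab_frame('scene'); spots(p,['cup1'],6)
```

```text
t 61.85 grasp [0.6194 0.1142 0.1002] yaw_y 89.95 tilt z [ 0.0002  0.     -1.    ] w 0.648 gf 19.92 F [ 0.24  1.31 -1.88] q [ 0.14  0.09  1.7   0.    1.36 -1.43]
MOVE [-0.002  0.    -0.004] az 0.0003
cup1 [([0.581, 0.0017, 0.0002], 0.77), ([0.375, 0.0348, 0.0019], 0.74), ([0.6229, 0.1117, 0.046], 0.71), ([0.6831, 0.4068, 0.0019], 0.69), ([0.6199, 0.117, 0.0024], 0.47), ([0.6225, 0.1152, 0.0225], 0.38)]
```

Emit:
apply_moves([
  [0, 0, -0.004, 0, 0, 0, 0.4],
  [0, 0, -0.006, 0, 0, 0, 0.4],
  [0, 0, -0.006, 0, 0, 0, 0.75],
  [0, 0, -0.006, 0, 0, 0, 1],
  [0, 0, -0.006, 0, 0, 0, 1],
  [0, 0, -0.006, 0, 0, 0, 1],
  [0, 0, 0.06, 0, 0, 0, 1],
  [0, 0, 0.18, 0, 0, 0, 1],
])

```text
t: 62.95
tcp_pos: [0.6191, 0.1141, 0.338]
tcp_rot: [-0.002, 0.0, 1.0, -0.0]
force: [-0.2, 0.8, 0.8]
width: 0.998
gripper_force: 0.0
```

Emit:
apply_moves([
  [0, 0, 0.12, 0, 0, 0, 1],
  [-0.1, -0.05, 0.25, 0, 0, 0, 1],
  [-0.3, -0.15, 0.3, 0, 0, 0, 1],
  [-0.47, -0.2, 0.3, 0, 0, 0, 1],
  [-0.47, -0.2, 0.3, 0, 0, 0, 1],
  [-0.47, -0.2, 0.3, 0, 0, 0, 1],
  [-0.47, -0.2, 0.3, 0, 0, 0, 1],
  [-0.47, -0.2, 0.3, 0, 0, 0, 1],
])

```text
t: 63.95
tcp_pos: [0.4321, 0.0344, 0.4585]
tcp_rot: [-0.001, 0.0, 1.0, 0.0]
force: [-0.3, -0.9, -0.8]
width: 0.997
gripper_force: 0.0
```

Run:
```python
from h import *
s,g,y=tool(); p=grab_frame('wrist'); M=wcam(p,s); save(p,'w10')
spots(p,['roof','roof_grip','cup1'],5)
seg(p,M,'roof',0.012); seg(p,M,'roof_grip',0.093)
p=grab_frame('scene'); spots(p,['cup1','roof','roof_grip'],6); M=scam(p); seg(p,M,'roof',.012)
```

```text
t 63.95 grasp [0.4319 0.0344 0.2915] yaw_y 89.97 tilt z [-0.001  0.    -1.   ] w 0.997 gf 0.0 F [-0.27 -0.9  -0.82] q [ 0.02 -0.43  1.84  0.    1.73 -1.55]
roof [([0.373, 0.0352, 0.011], 0.84)]
roof_grip [([0.3735, 0.0388, 0.0817], 0.77), ([0.5219, -0.2798, 0.0002], 0.62), ([0.6214, 0.1113, -0.0029], 0.56)]
cup1 [([0.6216, 0.1118, 0.0457], 0.95), ([0.6212, 0.1089, -0.0064], 0.89), ([0.5818, 0.0083, 0.004], 0.73), ([0.6203, 0.1138, 0.0252], 0.54)]
roof rect [372.7  38.2] [160.9 161.4] 73.7 conf 0.9
roof_grip rect [368.4  37.4] [130.3 129.3] 73.3 conf 0.97
cup1 [([0.6848, 0.408, 0.0008], 0.8), ([0.5049, -0.2891, 0.0163], 0.67), ([0.6233, 0.1099, 0.0414], 0.58), ([0.6243, 0.1138, 0.02], 0.57), ([0.5831, -0.0024, -0.001], 0.54)]
roof [([0.3734, 0.0364, 0.0107], 0.97), ([0.5238, -0.2824, 0.0029], 0.49), ([0.5097, 0.3108, 0.0029], 0.41)]
roof_grip [([0.3727, 0.0363, 0.0852], 0.64)]
roof rect [350.5  48.7] [160.1 209.6] 73.4 conf 0.95
```

View pics/w10.png

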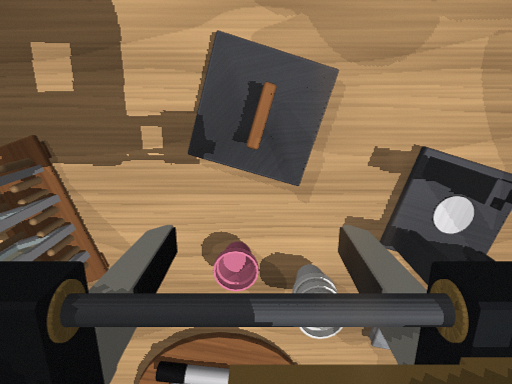

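The wrist view shows the roof standing level at (264,108), with its bar running from (268,83) to (254,148) at yaw about -16.5°. The cup stack is at (320,300). Gripping the roof now.

Emit:
apply_moves([
  [-0.147, 0.007, -0.06, 0, 0, -0.0915, 0.6],
  [-0.147, 0.007, -0.15, 0, 0, -0.0915, 0.6],
  [-0.147, 0.007, -0.25, 0, 0, -0.0915, 0.6],
  [-0.147, 0.007, -0.36, 0, 0, -0.0915, 0.6],
  [-0.147, 0.007, -0.45, 0, 0, -0.0915, 0.6],
  [-0.147, 0.007, -0.508, 0, 0, -0.0915, 0.6],
  [-0.147, 0.007, -0.508, 0, 0, -0.0915, 0.6],
  [-0.147, 0.007, -0.508, 0, 0, -0.0915, 0.6],
], newtons=40)

```text
t: 65.5
tcp_pos: [0.3728, 0.0369, 0.257]
tcp_rot: [0.001, 0.144, 0.99, 0.0]
force: [0.3, -0.8, 0.5]
width: 0.601
gripper_force: 0.0
```

Run:
```python
from h import *
go(.373,.0373,.087,73.5)
```

```text
t 65.5 grasp [0.373  0.0369 0.09  ] yaw_y 73.48 tilt z [ 0.0011  0.     -1.    ] w 0.601 gf 0.0 F [ 0.3  -0.79  0.54] q [ 0.03 -0.53  2.23 -0.    1.44 -1.25]
MOVE [ 0.     0.001 -0.007] az 0.0001
```

Emit:
apply_moves([
  [0, 0, -0.006, 0, 0, 0, 0],
  [0, 0, -0.006, 0, 0, 0, 0],
  [0, 0, -0.006, 0, 0, 0, 0],
  [0, 0, -0.006, 0, 0, 0, 0],
  [0, 0, -0.006, 0, 0, 0, 0],
  [0, 0, -0.006, 0, 0, 0, 0],
  [0, 0, 0.05, 0, 0, 0, 0],
  [0, 0, 0.16, 0, 0, 0, 0],
])

```text
t: 66.5
tcp_pos: [0.3722, 0.0369, 0.3189]
tcp_rot: [-0.002, 0.144, 0.99, -0.0]
force: [1.0, 0.3, -1.4]
width: 0.149
gripper_force: 40.0
```

Emit:
apply_moves([
  [0, 0, 0.14, 0, 0, 0, 0],
  [0, 0, 0.28, 0, 0, 0, 0],
  [0, 0, 0.4, 0, 0, 0, 0],
  [0, 0, 0.45, 0, 0, 0, 0],
  [0, 0, 0.45, 0, 0, 0, 0],
  [0, 0, 0.45, 0, 0, 0, 0],
  [0, 0, 0.45, 0, 0, 0, 0],
  [0, 0, 0.45, 0, 0, 0, 0],
])

```text
t: 67.5
tcp_pos: [0.3726, 0.0369, 0.499]
tcp_rot: [-0.001, 0.144, 0.99, -0.0]
force: [0.8, -0.5, -2.5]
width: 0.149
gripper_force: 40.0
```

Run:
```python
from h import *
go(.511,.3107,.30,73.7)
s=observe(); p=grab_frame('wrist'); M=wcam(p,s); g=s['tcp_pos'][2]-.167
spots(p,['roof','roof_grip']); seg(p,M,'roof',g-.073); save(p,'w11')
```

```text
t 67.5 grasp [0.3724 0.0369 0.332 ] yaw_y 73.48 tilt z [-0.001  0.    -1.   ] w 0.149 gf 39.96 F [ 0.78 -0.47 -2.47] q [ 0.03 -0.56  1.86  0.    1.85 -1.25]
MOVE [ 0.346  0.684 -0.08 ] az 0.0012
roof [([0.375, 0.0375, 0.2551], 0.76)]
roof_grip [([0.3722, 0.0351, 0.326], 0.88), ([0.3711, 0.0372, 0.259], 0.74)]
roof rect [368.1  38.4] [162.  150.3] 73.6 conf 0.75
```

View pics/w11.png

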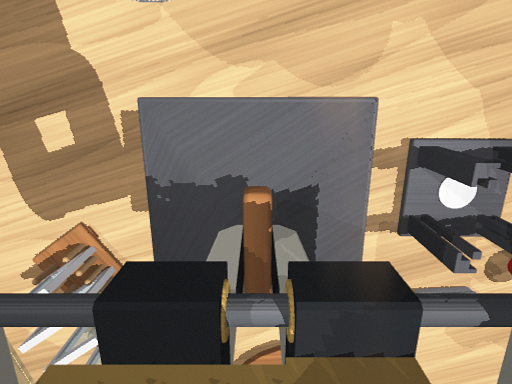

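The roof is held level, with its far eave edge running from (139,97) to (378,97). I'll work out where its centre sits relative to the grasp point.

Run:
```python
from h import *
s,g,y=tool(); p=grab_frame('wrist'); M=wcam(p,s); z=g[2]-.073
m=trace(p,'roof')[0]['pixels']; 
# far edge line: topmost pixel per column
cols=np.arange(160,360,5); E=np.array([toplane(p,M,(c,np.nonzero(m[:,c])[0].min()),z)[:2] for c in cols])
d=np.linalg.svd(E-E.mean(0))[2][0]; print('edge yaw',np.degrees(np.arctan2(d[1],d[0]))%180)
n=np.array([-d[1],d[0]]); n*=np.sign((g[:2]-E.mean(0))@n)
print('grasp to far edge',(g[:2]-E.mean(0))@n*1000,'(79 when centred) axis dir',n)
rows=range(110,220,10); L=[toplane(p,M,(np.nonzero(m[r])[0].min(),r),z)[:2] for r in rows]; Rr=[toplane(p,M,(np.nonzero(m[r])[0].max(),r),z)[:2] for r in rows]
print('sides', np.mean([(q-g[:2])@d for q in L])*1000, np.mean([(q-g[:2])@d for q in Rr])*1000)
```

```text
t 67.7 grasp [0.3725 0.0369 0.3326] yaw_y 73.48 tilt z [-0.0002 -0.     -1.    ] w 0.149 gf 39.96 F [ 1.74 -0.   -3.22] q [ 0.03 -0.56  1.86 -0.    1.85 -1.25]
edge yaw 73.64524465458005
grasp to far edge 78.86753128298781 (79 when centred) axis dir [ 0.9595 -0.2816]
sides -80.06110056413782 80.38310570830006
```

The roof is centred in the grip, so I'll carry it over the lantern.

Emit:
apply_moves([
  [0.04, 0.09, 0, 0, 0, 0, 0],
  [0.1, 0.2, 0, 0, 0, 0, 0],
  [0.17, 0.33, 0, 0, 0, 0, 0],
  [0.24, 0.47, 0, 0, 0, 0, 0],
  [0.3, 0.59, 0, 0, 0, 0, 0],
  [0.349, 0.685, 0, 0, 0, 0.001, 0],
  [0.349, 0.685, -0.06, 0, 0, 0.001, 0],
  [0.349, 0.685, -0.12, 0, 0, 0.001, 0],
])

```text
t: 68.8
tcp_pos: [0.5124, 0.3116, 0.4506]
tcp_rot: [-0.0, 0.142, 0.99, -0.0]
force: [-0.0, 0.4, -2.4]
width: 0.148
gripper_force: 40.0
```

Emit:
apply_moves([
  [0, 0, -0.02, 0, 0, 0, 0],
  [0, 0, -0.02, 0, 0, 0, 0],
  [0, 0, -0.02, 0, 0, 0, 0],
  [0, 0, -0.02, 0, 0, 0, 0],
  [0, 0, -0.02, 0, 0, 0, 0],
  [0, 0, -0.02, 0, 0, 0, 0],
  [0, 0, -0.02, 0, 0, 0, 0],
  [0, 0, -0.02, 0, 0, 0, 0],
])

```text
t: 69.8
tcp_pos: [0.5121, 0.3109, 0.4438]
tcp_rot: [0.0, 0.142, 0.99, 0.0]
force: [0.8, -0.1, -3.9]
width: 0.148
gripper_force: 40.0
```

Run:
```python
from h import *
go(.512,.311,.220,73.7)
p=grab_frame('side'); spots(p,['roof','lantern','roof_grip','cup1'],4)
p=grab_frame('scene'); spots(p,['roof','lantern','cup1'],4)
```

```text
t 69.8 grasp [0.5121 0.3109 0.2768] yaw_y 73.66 tilt z [ 0.0001  0.     -1.    ] w 0.148 gf 39.99 F [ 0.82 -0.1  -3.89] q [ 0.5  -0.06  1.56 -0.    1.64 -0.78]
MOVE [-0.     0.    -0.142] az 0.0002
roof [([0.509, 0.3099, 0.2061], 0.88), ([0.4993, -0.2917, 0.0157], 0.73)]
lantern [([0.5107, 0.3096, 0.0017], 0.88)]
roof_grip [([0.5091, 0.3123, 0.2713], 0.68), ([0.5008, -0.2898, 0.0137], 0.24)]
cup1 [([0.5781, 0.0028, -0.0005], 0.7), ([0.4583, -0.3036, 0.0195], 0.69), ([0.684, 0.4052, -0.0014], 0.58)]
roof [([0.516, 0.3097, 0.202], 0.56)]
lantern [([0.5137, 0.3123, -0.0014], 0.82)]
cup1 [([0.586, 0.0004, -0.0014], 0.57), ([0.6832, 0.4075, 0.001], 0.51), ([0.622, 0.1131, 0.0457], 0.46), ([0.6183, 0.1165, 0.0023], 0.44)]
```

Relative positions agree, so I'll lower it slowly.

Emit:
apply_moves([
  [0, 0, -0.03, 0, 0, 0, 0],
  [0, 0, -0.06, 0, 0, 0, 0],
  [0, 0, -0.08, 0, 0, 0, 0],
  [0, 0, -0.1, 0, 0, 0, 0],
  [0, 0, -0.115, 0, 0, 0, 0],
  [0, 0, -0.125, 0, 0, 0, 0],
  [0, 0, -0.132, 0, 0, 0, 0],
  [0, 0, -0.136, 0, 0, 0, 0],
])

```text
t: 71.25
tcp_pos: [0.5121, 0.3109, 0.3894]
tcp_rot: [0.0, 0.142, 0.99, 0.0]
force: [0.1, -0.4, -3.3]
width: 0.15
gripper_force: 40.0
```

Run:
```python
from h import *
go(.512,.311,.220,73.7)
```

```text
t 71.25 grasp [0.5122 0.3109 0.2224] yaw_y 73.66 tilt z [ 0.0002  0.     -1.    ] w 0.15 gf 39.99 F [ 0.1  -0.35 -3.31] q [ 0.5  -0.04  1.63 -0.    1.55 -0.78]
MOVE [-0.     0.    -0.006] az 0.0002
```

Emit:
apply_moves([
  [0, 0, -0.003, 0, 0, 0, 0],
  [0, 0, -0.005, 0, 0, 0, 0],
  [0, 0, -0.007, 0, 0, 0, 0],
  [0, 0, -0.007, 0, 0, 0, 0],
  [0, 0, -0.007, 0, 0, 0, 0],
  [0, 0, -0.007, 0, 0, 0, 0],
  [0, 0, -0.007, 0, 0, 0, 0],
  [0, 0, -0.007, 0, 0, 0, 0],
])

```text
t: 72.25
tcp_pos: [0.5121, 0.3109, 0.3866]
tcp_rot: [-0.0, 0.142, 0.99, -0.0]
force: [-0.4, -1.0, -3.3]
width: 0.151
gripper_force: 40.0
```

Emit:
apply_moves([
  [0, 0, 0, 0, 0, 0, 0.2],
  [0, 0, 0, 0, 0, 0, 0.4],
  [0, 0, 0, 0, 0, 0, 0.5],
  [0, 0, 0, 0, 0, 0, 0.5],
  [0, 0, 0.06, 0, 0, 0, 0.5],
  [0, 0, 0.15, 0, 0, 0, 0.5],
  [0, 0, 0.28, 0, 0, 0, 0.5],
  [0, 0, 0.36, 0, 0, 0, 0.5],
])

```text
t: 73.25
tcp_pos: [0.5118, 0.3107, 0.5334]
tcp_rot: [0.001, 0.142, 0.99, 0.001]
force: [0.2, -0.3, -0.1]
width: 0.5
gripper_force: 0.0
```

Run:
```python
from h import *
s,g,y=tool()
p=grab_frame('wrist'); M=wcam(p,s); spots(p,['roof','roof_grip']); seg(p,M,'roof',.144)
p=grab_frame('scene'); spots(p,['roof','roof_grip','lantern','cup1','pane1','pump','patch_tin','wax_tin'],6)
p=grab_frame('side'); spots(p,['roof','roof_grip','lantern','cup1'],4)
```

```text
t 73.25 grasp [0.5122 0.3109 0.3664] yaw_y 73.66 tilt z [ 0.002   0.0011 -1.    ] w 0.5 gf 0.0 F [ 0.16 -0.26 -0.12] q [ 0.5  -0.06  1.41  0.    1.78 -0.78]
roof [([0.5145, 0.3084, 0.142], 0.92)]
roof_grip [([0.5128, 0.3096, 0.2137], 0.82)]
roof rect [513.6 310.9] [161.5 160. ] 73.7 conf 0.82
roof [([0.5138, 0.3092, 0.1436], 0.91), ([0.4611, -0.3043, 0.0179], 0.64)]
roof_grip [([0.5098, 0.3083, 0.2204], 0.97), ([0.5118, 0.31, 0.1416], 0.63)]
lantern [([0.5142, 0.3117, -0.0003], 0.57)]
cup1 [([0.6201, 0.1121, 0.0438], 0.69), ([0.6244, 0.1141, 0.0205], 0.63), ([0.6174, 0.1149, 0.0017], 0.61), ([0.5822, 0.0029, -0.0008], 0.52)]
pane1 [([0.5883, -0.2634, 0.0138], 0.87), ([0.4992, -0.284, 0.0154], 0.85), ([0.4563, -0.3034, 0.0121], 0.74), ([0.62, 0.1157, 0.0007], 0.72), ([0.5516, -0.2726, 0.0136], 0.62)]
pump [([0.7813, -0.0053, 0.0316], 0.86), ([0.5085, 0.3086, 0.2172], 0.33)]
patch_tin [([0.7206, 0.2675, 0.0031], 0.88)]
wax_tin [([0.7112, -0.2615, -0.0039], 0.78)]
roof [([0.5092, 0.3105, 0.145], 0.6)]
roof_grip [([0.5151, 0.3114, 0.2156], 0.74), ([0.5456, -0.2729, 0.0167], 0.74)]
lantern [([0.5094, 0.3075, -0.0008], 0.56)]
cup1 [([0.6863, 0.4041, 0.0001], 0.92), ([0.5778, 0.0011, 0.0021], 0.76), ([0.6188, 0.1119, 0.0237], 0.61), ([0.619, 0.1172, 0.0474], 0.58)]
```

```bash
python3 -c "
from h import *
print(hand_in())"
```

```text
the job is handed in; nothing more can be done
None
```

I handed the job in: the camera checks just before put all four panes upright in the rack, the three white cups nested in one stack on the bench, and the roof level and fully down on the empty lantern. The pump and both tins were within about a centimetre of where they started. I got no verdict back from the judge.

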